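# Scoop drying capsules into the hearing-aid jar

## Robot

A 7-joint arm with a two-finger parallel gripper is mounted at the origin on the work surface. World frame = base frame: x ahead of the robot, y to its left, z up, the work surface at z = 0. Lengths are in mm, angles in rad, forces in N, time in s.
With the tool pointing down it reaches from about 400 to 875 mm from the base axis. Payload 4.4 kg.
Tool frame: the origin (TCP) lies midway between the tips of the shut fingers; the grasp point (between the pads) lies 19 mm behind it (ctrl.pinch_z is the distance from the TCP to the grasp point, in mm); z points along the fingers, y is the line along which they close (so a half turn about z gives the same grasp; the last joint's range is limited). The gripper opens to 85 mm and grips with 20 to 120 N. Pads are 22 mm wide; open, the fingers measure 114 mm over their backs; the gripper's body (76 mm by 85 mm) begins 54 mm behind the grasp point. The pads swing forward as they close: fully open they stand 13 mm farther back than shut.
Start: joints at [1.181, 0.628, 0.038, 1.517, -0.027, 0.996, -0.02], TCP at [206.839, -616.227, 231.313] pointing down, gripper open.
Joint ranges: [-3.06, 3.06], [-0.37, 2.12], [-1.25, 1.32], [0.18, 2.47], [-1.1, 4.24], [0.23, 1.98], [-2.94, 2.94]. Speed limits (rad/s): [2.57, 2.57, 3.14, 3.14, 3.14, 3.14, 3.14].

## Interface

Orientations are given as [roll, pitch, yaw] about the fixed x, y, z axes, in that order (R = Rz(yaw) Ry(pitch) Rx(roll)).
In Python, from cell import read_state, cams, order, ctrl gives the robot as it stands.
- The arm moves only by the tool move_arm, never from a script. Its argument "targets" is text: rows parted by semicolons, each of 7 numbers parted by spaces: the gripper's target within -1 to 1 (fully open at 1, half-way at 0, shut at -1), then the shift along the tool's x, y, z in cm, then the turn, a rotation vector about the tool's x, y, z in degrees. A call has 1 to 5 rows; each row shifts and turns the commanded pose from where the row before left it, along the tool's axes as they then stand; what a row does not reach is not made up. A row lasts 1/12 s, in which the tool goes at most 41.7 mm and 7.16 degrees, less where a joint would pass 70% of its speed; a pose out of reach is approached as far as the arm can. A call with a gripper value outside its range is refused whole. The fingers move at their own pace and stop on an object; the grip force is fixed at half the most. Time passes only in rows, so rows that do not move let the fingers close. It gives the time, the measured TCP pose, the force, the opening and the grip force at its end, in the units of the state.
- read_state(): the state, without advancing time (a new reading comes with each control period).
- cams.get_image(name): name is "scene" or "top"; returns a dict with "color" (420x560x3 uint8, red, green, blue), "fovy" (degrees; the focal length in pixels is half the picture's height over the tangent of half this angle, whatever the lens; pixels are square), "cx", "cy" (the principal point, pixels), "rvec" (rotation vector, rad) and "tvec" (3), from world to camera coordinates, as OpenCV has them. Camera axes: x right, y down, z forward; pixel columns grow to the right and rows downward; lengths in mm; the calibration is good to about 2 mm. A picture is of the moment at which its call begins. There is no depth.
- order.finish_job(): hands the job in; it is judged then, once.
The state is a dict: "clock": time; "qpos": joint angles; "qd": joint speeds; "tau": joint torques, N m; "eef_pos": TCP position; "tool_rot": TCP orientation; "force": force on the tool from outside, world axes, zero at the start; "torque": the same for the moment, N m; "width": finger opening in mm; "gripper_force": force on a finger pad.
Only numpy, scipy, OpenCV 4.12 (cv2) and the standard library are available. Lean on these libraries where they do the work, as an engineer would, in place of code of your own. Each camera call takes 0.05 s, during which the arm holds its last target. There are 200 camera calls.

## Task

Refill the drying jar: draw the scoop out from under the riser shelf by its bowl, set it down flat on the cart top and let go, then take it again by its handle. With it scoop the three drying capsules out of the tray (against its sloped end) and tip them into the open glass jar, never touching a capsule with the fingers; you may scoop more than once. Finish by laying the scoop down flat, open side up, and let go; leave the jar standing where it is and the lid, tweezers and wax pick undisturbed.

Things in the scene. Friction and masses are not known exactly. Their poses are not given: they have to be found in the camera images.
- riser: low white shelf, fixed, 150 deep (x), 190 wide (y), 107 high, grey charging cradle on its back half (its aids reach 165 high). Origin: centre of underside. Open underneath only towards its own -x, front edge at x = -75; clear height under it 95. The scoop's handle starts tucked under it, out of reach from above
- scoop_bowl (a point): hand scoop 190 long, 130 g, smooth steel bowl; point: bowl centre, 20 above its flat underside. x to the open nose, -x to the handle, z out of the open top. Bowl 65 wide outside, 60 inside; x from -42.5 (back wall) to +44 (lip); side walls 40 high up to x = 9, then 26 to x = 29. Starts flat, bowl in front of the riser, nose away from it
- scoop_lip (a point): middle of the scoop's thin front lip (2 thick), at its underside, 44 ahead of scoop_bowl. Same axes
- scoop_handle (a point): grip point in the middle of the scoop's black handle: 94 behind (-x) scoop_bowl, 49 above the scoop's underside. Straight bar 18 wide (y), 20 high, rising backwards at 20 degrees from the back wall; it runs about 50 both ways from this point. Same axes as scoop_bowl
- tray_floor (a point): narrow grey tray, fixed; point on its floor's centre line, 4 above the cart. x = scooping direction. Inside 74 wide (y +-37); floor flat from x = -150 (end wall 18 above the floor) to +95, then slopes up at 55 degrees to 22 high, with an upright back stop (x = 111, 44 high) behind; side walls 22. Empty from x = -150 to -31: room for the bowl. Friction about 0.35
- capsule1_mid (a point): drying capsule, a white puck 30 in diameter, 22 high, 18 g, edges well rounded, lying flat in the tray; the point is its centre. Capsule nearest the sloped end (tray x about 65)
- capsule2_mid (a point): same kind of capsule, the middle one (tray x about 25)
- capsule3_mid (a point): same kind of capsule, the one nearest the empty part (tray x about -13)
- jar_mouth (a point): wide glass jar standing open and loose on the cart top, 110 in diameter, 80 high, 450 g. This point is the centre of its mouth, at rim height; the mouth is 98 wide inside, the inner floor 74 lower. z up
- jar_lid: bystander: the jar's flat metal screw lid lying on the cart top, 114 in diameter, 18 high. Origin: centre of its underside
- tweezers: bystander: steel tweezers lying flat, 122 long along their x, 16 wide, 10 high. Origin: underside, at the middle
- wax_pick: bystander: grey plastic wax pick lying flat, about 118 long along its x, 12 wide, 8 high. Origin: underside, near the middle

How it is judged:
By the outcome, as a careful person would: the job done as asked, in the order asked, and still so for the second after the job is handed in, with the robot touching nothing.
It also fails if it takes over 72 s, if anything falls off the work surface, if the arm or the gripper's body presses on something with over 40 N, if the wrist force passes 120 N, or if a joint passes its speed limit or range.

## Working session

There is one attempt and no reset: what is moved stays moved. The work goes in short steps, Python scripts to look and compute and a tool call to move; the robot and the scene stay as the last step left them, time stands still between calls to the robot, and variables do not carry over. Pictures are saved under pics/ and viewed, at most 10 in all, crops included, and the job is handed in when it is done.

Besides the shell and the picture viewer there is one more tool, called after "Emit:" by a JSON object that holds its "name" and its "arguments", one argument or row to a line. move_arm: Moves the arm, as the interface text tells. Its arguments: {"type":"object","properties":{"targets":{"type":"string"}},"required":["targets"]}

```bash
mkdir -p pics; ls; python3 - <<'E'
from cell import read_state,cams,order,ctrl
import cv2
print(read_state(),ctrl.pinch_z)
for n in("scene","top"):
    d=cams.get_image(n);cv2.imwrite(f"pics/{n}0.png",cv2.resize(d["color"][:,:,::-1],(800,600),interpolation=cv2.INTER_CUBIC))
    print(n,d["fovy"],d["cx"],d["cy"],d["rvec"],d["tvec"])
E
```

```text
pics
{'clock': 0.0, 'qpos': array([ 1.18118936,  0.62935181,  0.03844169,  1.51836184, -0.02701503,
        0.99629511, -0.02003005]), 'qd': array([-0.00032347, -0.00042358,  0.00069306,  0.0001063 ,  0.00094699,
        0.00064939, -0.00094262]), 'tau': array([ 2.45808942e-04, -5.63402724e+01,  1.22641079e+00, -1.93452036e+01,
        1.09407585e-02,  1.03793002e-02, -1.85591779e-05]), 'eef_pos': array([ 206.64981738, -615.62023633,  230.387368  ]), 'tool_rot': array([-3.13969446e+00,  1.25508145e-05,  3.23769106e-01]), 'force': array([0.93034546, 0.45740392, 0.56238002]), 'torque': array([-0.03596176, -0.03226949, -0.04194346]), 'gripper_force': 0.0, 'width': 85.54475796438899} 18.700000000000003
scene 49.27184606518313 273.31008837710993 210.79852076440412 [ 2.01591645  1.31889055 -0.56036636] [-270.44784429 -252.31631188 1619.54582047]
top 54.50279050324741 280.92065676978336 207.96752217770168 [ 2.133234   -2.19506544  0.09250704] [  71.31384417  521.46423419 1016.5217658 ]
```

View pics/scene0.png

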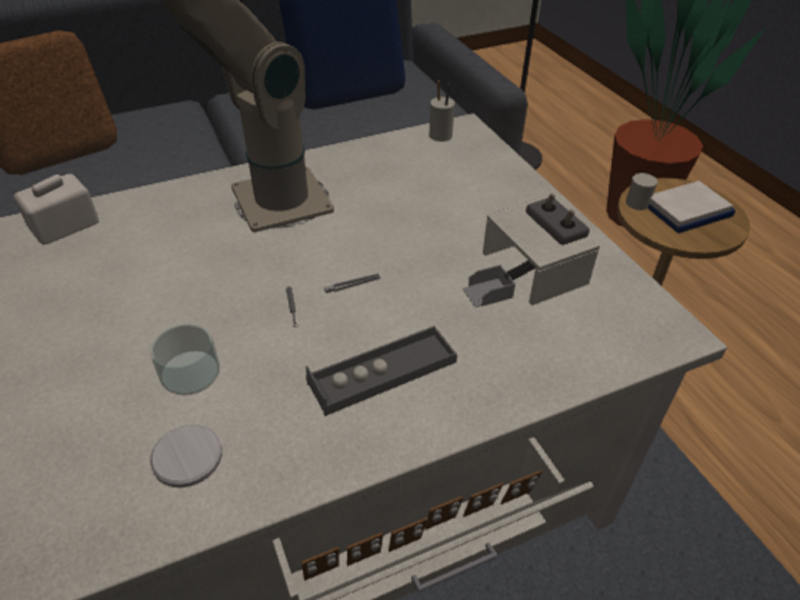

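View pics/top0.png

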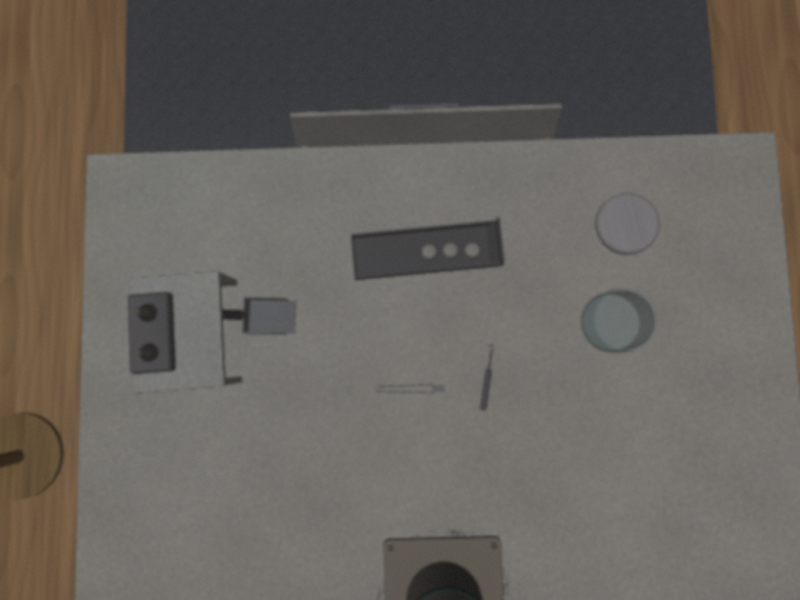

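The scene view shows the arm at the back. The top view has the riser at left with the scoop bowl at about (268,316) and its nose to the right. The tray is at (427,250), with the capsules at (429,251), (450,250) and (472,250) and the sloped end to the right. The jar is at (618,321), the lid at (627,223), the tweezers at (410,388) and the pick at (487,377).

```bash
cat > h.py <<'E'
from cell import read_state,cams,order,ctrl
import cv2,numpy as np
from scipy.spatial.transform import Rotation as Ro
np.set_printoptions(precision=3,suppress=True)
def par(d):
    R=cv2.Rodrigues(np.array(d["rvec"],float))[0];t=np.array(d["tvec"],float)
    f=210/np.tan(np.radians(d["fovy"])/2)
    return R,t,f,d["cx"],d["cy"]
def cast(d,uv,z):
    R,t,f,cx,cy=par(d);uv=np.atleast_2d(np.array(uv,float))
    v=np.c_[(uv[:,0]-cx)/f,(uv[:,1]-cy)/f,np.ones(len(uv))]@R
    C=-R.T@t;return C+v*((z-C[2])/v[:,2])[:,None]
def proj(d,P):
    R,t,f,cx,cy=par(d);q=np.atleast_2d(P)@R.T+t
    return np.c_[q[:,0]/q[:,2]*f+cx,q[:,1]/q[:,2]*f+cy]
def tri(d1,uv1,d2,uv2):
    A=[];b=[]
    for d,uv in((d1,uv1),(d2,uv2)):
        R,t,f,cx,cy=par(d);v=R.T@np.array([(uv[0]-cx)/f,(uv[1]-cy)/f,1]);v/=np.linalg.norm(v)
        M=np.eye(3)-np.outer(v,v);A.append(M);b.append(M@(-R.T@t))
    return np.linalg.solve(sum(A),sum(b))
E
python3 - <<'E'
from h import *
T=cams.get_image("top");S=cams.get_image("scene")
np.savez("img0.npz",T=T["color"],S=S["color"])
R,t,*_=par(T);print("camT",-R.T@t);R,t,*_=par(S);print("camS",-R.T@t)
g=cv2.cvtColor(T["color"],cv2.COLOR_RGB2GRAY)
s=.7
print("caps",cast(T,np.array([(429,251),(450,250),(472,250)])*s,15))
print("capsS z15",cast(S,np.array([(340,380),(361,373),(380,366)])*s,15))
print("base",proj(T,[0,0,0])/s)
# dark tray
m=(g<75).astype(np.uint8)
cs,_=cv2.findContours(m,cv2.RETR_EXTERNAL,cv2.CHAIN_APPROX_NONE)
for c in cs:
    if cv2.contourArea(c)>60:
        r=cv2.minAreaRect(c);print("dark",np.array(r[0])/s,np.array(r[1])/s,r[2],cv2.boxPoints(r).ravel()/s)
c=T["color"]
x0,x1,y0,y1=[int(v*s) for v in(90,520,190,430)]
cv2.imwrite("pics/c1.png",cv2.resize(cv2.convertScaleAbs(c[y0:y1,x0:x1,::-1],alpha=1.5),(800,int(800*(y1-y0)/(x1-x0))),interpolation=cv2.INTER_CUBIC));print(x0,y0,800/(x1-x0))
E
```

```text
camT [ 420.248   43.924 1063.856]
camS [1337.642 -290.887  941.187]
caps [[607.327   3.728  15.   ]
 [608.005 -34.554  15.   ]
 [606.784 -74.553  15.   ]]
capsS z15 [[608.386 -70.915  15.   ]
 [608.358 -29.892  15.   ]
 [606.848   8.569  15.   ]]
base [[442.177 595.887]]
dark [444.286 579.286] [38.571 77.143] 90.0 [405.714 560.    482.857 560.    482.857 598.571 405.714 598.571]
dark [ 11.218 457.017] [15.592 26.679] 75.96376037597656 [ -3.613 452.689  22.269 446.218  26.05  461.345   0.168 467.815]
dark [ 46.039 447.393] [79.618 33.76 ] 72.9794692993164 [ 18.246 414.269  50.527 404.387  73.832 480.518  41.551 490.4  ]
dark [148.571 351.429] [22.857 22.857] 0.0 [137.143 362.857 137.143 340.    160.    340.    160.    362.857]
dark [235.654 312.006] [29.212 32.44 ] 10.007980346679688 [218.452 325.441 224.089 293.495 252.857 298.571 247.22  330.518]
dark [153.571 332.143] [78.571 41.429] 90.0 [132.857 292.857 174.286 292.857 174.286 371.429 132.857 371.429]
dark [427.055 249.621] [ 46.589 148.782] 83.79655456542969 [350.582 234.502 498.493 218.425 503.528 264.741 355.617 280.818]
dark [420.     75.714] [151.429 591.429] 90.0 [124.286   0.    715.714   0.    715.714 151.429 124.286 151.429]
62 133 2.6490066225165565
```

View pics/c1.png

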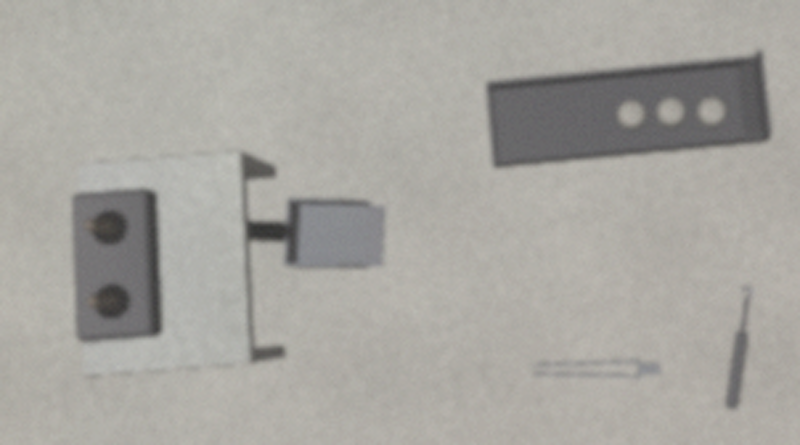

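The crop shows the bowl floor at (300–384, 205–267) with its lip at x≈384, and the handle running left at y≈231. The tray corners are (488,84), (496,166), (760,52) and (769,138), with the slope at the right end.

```bash
python3 - <<'E'
from h import *
T=cams.get_image("top");S=cams.get_image("scene")
c=lambda *p:np.array(p,float)/2.649+[62,133]
print("lip corners z0",cast(T,c((384,208),(383,266)),2))
print("bowl floor back z2",cast(T,c((299,204),(299,266)),2))
print("bowl top rim back z40",cast(T,c((290,200),(287,264)),40))
print("handle",cast(T,c((250,231)),58),cast(T,c((286,232)),36))
print("tray open end z22",cast(T,c((488,84),(496,166)),22)[:,:2])
print("tray stop z48",cast(T,c((760,52),(769,138)),48)[:,:2])
print("stop base z26 ",cast(T,c((742,62),(746,138)),26)[:,:2])
print("riser top front z107",cast(T,c((241,154),(252,361)),107)[:,:2])
print("riser top back",cast(T,c((80,160),(85,376)),107)[:,:2])
s=.7
print("lip S",cast(S,np.array([(464,287),(477,304)])*s,2))
# jar & lid & others
print("jar mouth left/right top z80",cast(T,np.array([(655,320),(582,320),(618,290),(620,352)])*s,80)[:,:2])
print("jar base inner z6",cast(T,np.array([(588,322),(640,322)])*s,6)[:,:2])
print("jarS rim z80",cast(S,np.array([(152,350),(215,347),(184,327),(186,371)])*s,80)[:,:2])
print("lid",cast(T,np.array([(627,223)])*s,18)[:,:2])
print("tweez",cast(T,np.array([(377,388),(444,388)])*s,5)[:,:2])
print("pick",cast(T,np.array([(491,345),(484,409)])*s,5)[:,:2])
st=read_state();R=Ro.from_euler('xyz',st["tool_rot"]).as_matrix();print(R)
E
```

```text
lip corners z0 [[522.022 250.818   2.   ]
 [464.704 252.375   2.   ]]
bowl floor back z2 [[528.469 335.249   2.   ]
 [467.06  335.38    2.   ]]
bowl top rim back z40 [[528.692 333.453  40.   ]
 [467.609 336.397  40.   ]]
handle [[498.678 366.037  58.   ]] [[498.435 338.468  36.   ]]
tray open end z22 [[639.27  143.441]
 [557.972 137.223]]
tray stop z48 [[ 656.816 -119.844]
 [ 573.577 -124.681]]
stop base z26  [[ 652.558 -105.438]
 [ 577.568 -106.113]]
riser top front z107 [[564.42  358.627]
 [379.973 348.304]]
riser top back [[563.325 504.098]
 [370.875 496.194]]
lip S [[466.291 261.294   2.   ]
 [522.72  261.29    2.   ]]
jar mouth left/right top z80 [[ 466.807 -369.284]
 [ 470.313 -247.227]
 [ 519.269 -310.737]
 [ 414.985 -307.359]]
jar base inner z6 [[ 470.152 -279.716]
 [ 467.471 -373.19 ]]
jarS rim z80 [[ 463.482 -366.085]
 [ 500.818 -262.831]
 [ 429.5   -303.644]
 [ 535.765 -320.563]]
lid [[ 647.33  -357.213]]
tweez [[362.291 104.984]
 [359.037 -15.478]]
pick [[ 433.642 -103.045]
 [ 319.944  -85.65 ]]
[[ 0.948  0.318 -0.   ]
 [ 0.318 -0.948  0.001]
 [ 0.    -0.001 -1.   ]]
```

```bash
cat >> h.py <<'E'
def plan(ways,g=1.0,start=None):
    """ways: list of (pos or None, R 3x3 or None); prints rows at row limits, rounded, tracking rounding"""
    st=read_state()
    p,R=(np.array(st["eef_pos"]),Ro.from_euler('xyz',st["tool_rot"]).as_matrix()) if start is None else start
    rows=[]
    for w in ways:
        P=p if w[0] is None else np.array(w[0],float);Q=R if w[1] is None else w[1]
        mx=w[2] if len(w)>2 else 40.
        rv=Ro.from_matrix(R.T@Q).as_rotvec(degrees=True)
        n=max(1,int(np.ceil(np.linalg.norm(P-p)/mx-.05)),int(np.ceil(np.linalg.norm(rv)/7.)))
        for k in range(n):
            d=np.round(R.T@((P-p)/(n-k))/10,2);r=np.round(Ro.from_matrix(R.T@Q).as_rotvec(degrees=True)/(n-k),1)
            p=p+R@d*10;R=R@Ro.from_rotvec(r,degrees=True).as_matrix()
            rows.append(" ".join("%g"%v for v in[g,*d,*r]))
    for i in range(0,len(rows),5):print("; ".join(rows[i:i+5]))
    print(len(rows),p)
    return p,R
def tool(nose,t=0,s=1):
    """nose yaw deg of scoop, t: tool tilt deg (body back, fingertips toward nose); tool y = s*scoop y"""
    a=np.radians(nose);x=np.array([np.cos(a),np.sin(a),0]);y=np.cross([0,0,1],x);t=np.radians(t)
    z=np.sin(t)*x-np.cos(t)*np.array([0,0,1]);return np.c_[np.cross(s*y,z),s*y,z]
E
python3 - <<'E'
from h import *
print([a for a in dir(ctrl) if a[0]!='_'])
plan([((560,-150,225),tool(-60)),((495,291,150),tool(-92.5))])
E
```

```text
['MotionError', 'pinch_z']
1 3.22 -2.2 0.04 -0 -0 -6.8; 1 3.46 -1.8 0.04 -0 -0 -6.8; 1 3.65 -1.38 0.04 -0 -0 -6.8; 1 3.78 -0.94 0.04 -0 -0 -6.8; 1 3.87 -0.48 0.04 -0 -0 -6.8
1 3.9 -0.02 0.04 -0 -0 -6.7; 1 3.87 0.44 0.04 -0 -0 -6.8; 1 3.8 0.89 0.04 -0 -0 -6.7; 1 3.66 1.33 0.04 -0 -0 -6.8; 1 3.48 1.75 0.04 -0 -0 -6.7
1 3.25 2.15 0.04 -0 -0 -6.8; 1 2.98 2.52 0.04 -0 -0 -6.7; 1 2.66 2.85 0.05 0 -0 -6.8; 1 2.31 3.14 0.04 0 -0 -6.7; 1 1.93 3.39 0.05 0 -0 -6.8
1 3.45 1.37 0.63 -0 -0 2.7; 1 3.51 1.21 0.63 -0 -0 2.7; 1 3.57 1.04 0.63 -0 -0 2.7; 1 3.61 0.87 0.63 -0 -0 2.7; 1 3.65 0.7 0.63 -0 -0 2.7
1 3.68 0.53 0.63 -0 -0 2.7; 1 3.7 0.35 0.62 -0 -0 2.7; 1 3.71 0.18 0.63 -0 -0 2.7; 1 3.71 0 0.62 -0 -0 2.7; 1 3.71 -0.17 0.63 -0 -0 2.7
1 3.7 -0.34 0.62 -0 -0 2.8; 1 3.67 -0.53 0.63 -0 -0 2.7
27 [494.994 290.974 149.956]
```

```bash
python3 - <<'E'
from h import *
plan([((560,-150,225),tool(-130)),((495,291,150),tool(-92.5))])
E
```

```text
1 3.22 -2.2 0.04 -0 -0 -2.1; 1 3.3 -2.08 0.04 -0 -0 -2.1; 1 3.37 -1.95 0.04 -0 -0 -2.1; 1 3.44 -1.83 0.04 -0 -0 -2.1; 1 3.51 -1.7 0.04 -0 -0 -2.1
1 3.57 -1.57 0.04 -0 -0 -2.1; 1 3.62 -1.44 0.04 -0 -0 -2.1; 1 3.67 -1.31 0.04 -0 -0 -2.1; 1 3.72 -1.17 0.04 -0 -0 -2.1; 1 3.76 -1.04 0.04 -0 -0 -2.1
1 3.79 -0.9 0.04 -0 -0 -2.1; 1 3.83 -0.75 0.04 -0 -0 -2.1; 1 3.85 -0.62 0.05 -0 -0 -2.1; 1 3.87 -0.47 0.04 -0 -0 -2.1; 1 3.88 -0.33 0.05 -0 -0 -2.1
1 2.47 -2.78 0.63 -0 -0 -3.1; 1 2.62 -2.64 0.63 -0 -0 -3.1; 1 2.75 -2.49 0.63 -0 -0 -3.1; 1 2.89 -2.34 0.63 -0 -0 -3.1; 1 3.01 -2.18 0.63 -0 -0 -3.1
1 3.12 -2.01 0.63 -0 -0 -3.1; 1 3.22 -1.84 0.62 -0 -0 -3.1; 1 3.32 -1.67 0.63 -0 -0 -3.2; 1 3.41 -1.48 0.62 -0 -0 -3.1; 1 3.48 -1.29 0.63 -0 -0 -3.2
1 3.55 -1.09 0.62 -0 -0 -3.1; 1 3.6 -0.9 0.63 -0 -0 -3.2
27 [494.999 290.956 149.956]
```

Emit:
{"name": "move_arm", "arguments": {
  "targets": "1 3.2 -2.2 0 0 0 -2.1; 1 3.3 -2.1 0 0 0 -2.1; 1 3.4 -1.95 0 0 0 -2.1; 1 3.4 -1.8 0 0 0 -2.1; 1 3.5 -1.7 0 0 0 -2.1"
}}

```text
clock: 0.72
eef_pos: [325.0, -459.7, 231.4]
tool_rot: [3.141, -0.0, 0.508]
force: [0.4, -1.0, -0.2]
width: 85.2
gripper_force: 0.0
```

Emit:
{"name": "move_arm", "arguments": {
  "targets": "1 3.6 -1.6 0 0 0 -2.1; 1 3.6 -1.4 0 0 0 -2.1; 1 3.7 -1.3 0 0 0 -2.1; 1 3.7 -1.2 0 0 0 -2.1; 1 3.8 -1 0 0 0 -2.1"
}}

```text
clock: 1.13
eef_pos: [443.4, -304.1, 231.5]
tool_rot: [3.141, 0.0, 0.692]
force: [0.3, -1.5, -0.1]
width: 85.5
gripper_force: 0.0
```

Emit:
{"name": "move_arm", "arguments": {
  "targets": "1 3.8 -0.9 0 0 0 -2.1; 1 3.8 -0.75 0 0 0 -2.1; 1 3.85 -0.6 0 0 0 -2.1; 1 3.9 -0.5 0 0 0 -2.1; 1 3.9 -0.3 0 0 0 -2.1"
}}

```text
clock: 1.55
eef_pos: [561.6, -148.6, 231.5]
tool_rot: [3.141, -0.0, 0.875]
force: [0.1, -0.3, 0.7]
width: 85.4
gripper_force: 0.0
```

Emit:
{"name": "move_arm", "arguments": {
  "targets": "1 2.5 -2.8 0.6 0 0 -3.1; 1 2.6 -2.6 0.6 0 0 -3.1; 1 2.75 -2.5 0.6 0 0 -3.1; 1 2.9 -2.3 0.6 0 0 -3.1; 1 3 -2.2 0.6 0 0 -3.1"
}}

```text
clock: 1.97
eef_pos: [533.7, 35.1, 201.2]
tool_rot: [3.141, -0.0, 1.146]
force: [0.8, 1.1, 0.2]
width: 85.6
gripper_force: 0.0
```

Emit:
{"name": "move_arm", "arguments": {
  "targets": "1 3.1 -2 0.6 0 0 -3.1; 1 3.2 -1.8 0.6 0 0 -3.1; 1 3.3 -1.7 0.6 0 0 -3.1; 1 3.4 -1.5 0.6 0 0 -3.1; 1 2.5 -1 0.6 0 0 -3.1"
}}

```text
clock: 2.38
eef_pos: [506.7, 210.3, 171.4]
tool_rot: [3.141, -0.002, 1.42]
force: [0.8, 1.2, 1.3]
width: 85.3
gripper_force: 0.0
```

```bash
python3 - <<'E'
from h import *
plan([((495.5,291,110),tool(-92.5)),((495.5,291,2),None)])
E
```

```text
1 2.6 -0.77 2.05 0 -0 -2; 1 2.62 -0.69 2.05 0 -0.1 -2.1; 1 2.65 -0.59 2.05 0 -0 -2; 1 0 0 3.6 0 0 0; 1 0 0 3.6 0 0 0
1 0 0 3.6 0 0 0
6 [495.5   291.      1.973]
```

Emit:
{"name": "move_arm", "arguments": {
  "targets": "1 2.6 -0.8 2 0 0 -2; 1 2.6 -0.7 2 0 0 -2; 1 2.65 -0.6 2 0 0 -2; 1 0 0 2 0 0 0; 1 0 0 0 0 0 0"
}}

```text
clock: 2.8
eef_pos: [493.3, 287.5, 88.0]
tool_rot: [-3.136, 0.003, 1.523]
force: [-1.0, -0.4, -0.6]
width: 85.7
gripper_force: 0.0
```

```bash
python3 - <<'E'
from h import *
print(read_state()["eef_pos"])
d=cams.get_image("scene");x,y=proj(d,[495,295,20])[0];print(x,y)
x0,y0=int(x)-70,int(y)-55;print(x0,y0)
c=d["color"][y0:y0+105,x0:x0+140,::-1];cv2.imwrite("pics/g1.png",cv2.resize(cv2.convertScaleAbs(c,alpha=1.5),(800,600),interpolation=cv2.INTER_CUBIC))
E
```

```text
[493.256 287.542  87.964]
339.8495052363045 199.37349534889066
269 144
```

View pics/g1.png

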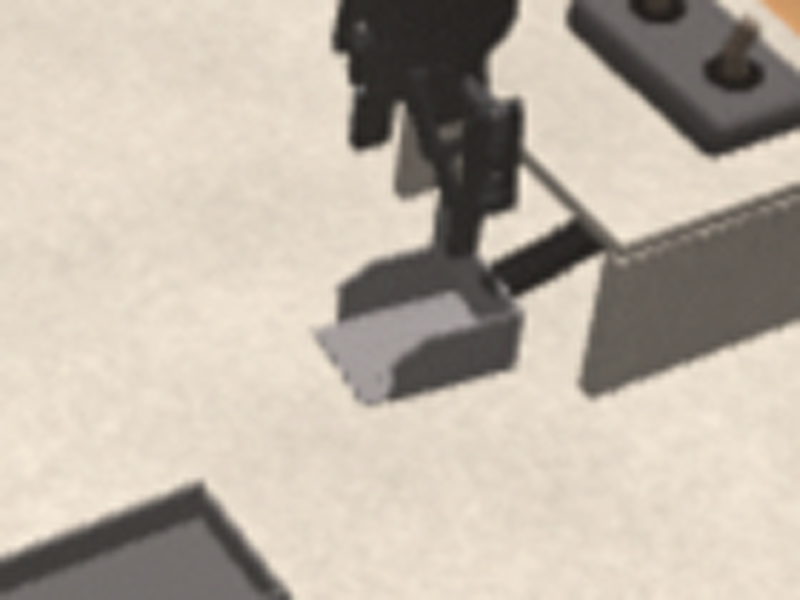

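The gripper is above the bowl. The lip corners are at crop (318,333) and (372,404), and the fingertip bottoms are at about (370,145) and (490,205). The lip differs by about 9 mm between the two views, so I'm checking the projection against the known fingers.

```bash
python3 - <<'E'
from h import *
S=cams.get_image("scene")
for zz in(98,101):print((proj(S,[[451,287.5,zz],[538,287.5,zz],[451,298.5,zz],[538,298.5,zz],[451,276.5,zz],[538,276.5,zz]])-[269,144])*5.714)
# bowl model at two hypotheses
for cy in (295.5,304):
    n=np.array([-.044,-.999,0]);y=np.array([.999,-.044,0]);c=np.array([495.3,cy,0])
    P=[c+n*44+y*30+[0,0,1],c+n*44-y*30+[0,0,1],c-n*42.5+y*32.5+[0,0,40],c+n*9+y*32.5+[0,0,40],c-n*42.5+y*32.5]
    print(cy,(proj(S,P)-[269,144])*5.714)
T=cams.get_image("top")["color"];cv2.imwrite("pics/t2.png",cv2.resize(cv2.convertScaleAbs(T[180:270,130:250,::-1],alpha=1.5),(800,600),interpolation=cv2.INTER_CUBIC))
E
```

```text
[[364.734 154.442]
 [451.298 257.27 ]
 [383.599 149.026]
 [470.793 251.356]
 [345.778 159.885]
 [431.706 263.214]]
[[365.268 149.851]
 [451.998 252.64 ]
 [384.162 144.437]
 [471.523 246.727]
 [346.284 155.291]
 [432.375 258.582]]
295.5 [[352.356 401.274]
 [302.034 327.433]
 [513.307 307.536]
 [423.457 332.101]
 [503.334 364.202]]
304 [[366.87  396.663]
 [316.216 323.087]
 [527.593 303.076]
 [438.054 327.55 ]
 [517.349 359.73 ]]
```

View pics/t2.png

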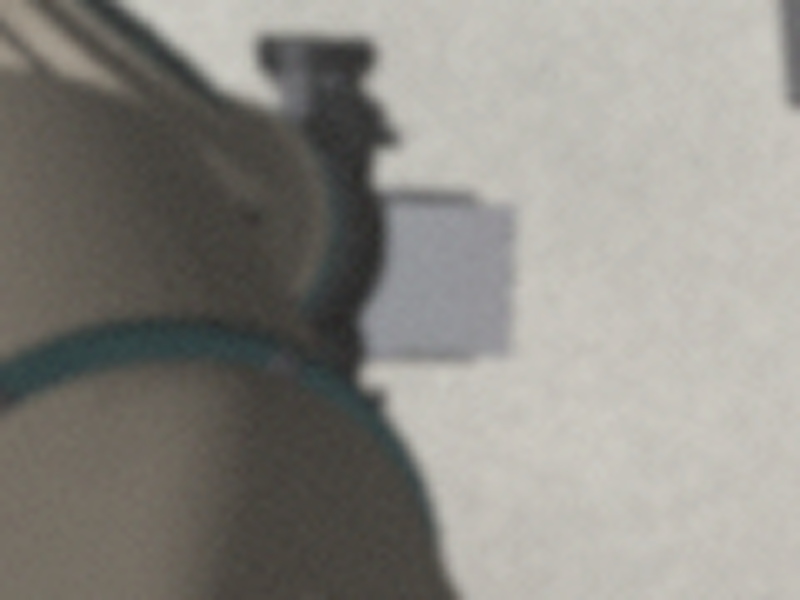

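Near fingertip in the scene view is at crop (455,255), about 3 mm off its prediction. The top crop shows the lip at (513,280), so I'm taking the bowl centre as y≈299 and grasping at y≈295.

Emit:
{"name": "move_arm", "arguments": {
  "targets": "1 0.75 0.2 2 0 0 0; 1 0 0 2.5 0 0 0; 1 0 0 2.5 0 0 0; 1 0 0 1.6 0 0 0; 1 0 0 0 0 0 0"
}}

```text
clock: 3.37
eef_pos: [498.3, 291.9, 3.9]
tool_rot: [-3.14, 0.003, 1.517]
force: [0.0, -0.4, 0.5]
width: 85.1
gripper_force: 0.0
```

Emit:
{"name": "move_arm", "arguments": {
  "targets": "0 0 0 0 0 0 0; -0.5 0 0 0 0 0 0; -1 0 0 0 0 0 0; -1 0 0 0 0 0 0; -1 0 0 0 0 0 0"
}}

```text
clock: 3.78
eef_pos: [500.1, 294.5, 7.4]
tool_rot: [3.139, -0.002, 1.519]
force: [0.4, -2.1, 7.3]
width: 64.3
gripper_force: 67.2
```

Emit:
{"name": "move_arm", "arguments": {
  "targets": "-1 0 0 -0.7 0 0 0; -1 0 0 -0.8 0 0 0; -1 -1.5 0 0 0 0 0; -1 -2.5 0 0 0 0 0; -1 -3 0 0 0 0 0"
}}

```text
clock: 4.2
eef_pos: [494.9, 224.6, 20.9]
tool_rot: [3.14, -0.002, 1.522]
force: [0.5, -0.5, -1.9]
width: 64.2
gripper_force: 66.3
```

Emit:
{"name": "move_arm", "arguments": {
  "targets": "-1 -3 0 0 0 0 0; -1 -3 0 0 0 0 0; -1 -3 0 0 0 0 0; -1 -3 0 0 0 0 0; -1 -2.5 0 0 0 0 0"
}}

```text
clock: 4.62
eef_pos: [486.5, 75.6, 20.6]
tool_rot: [-3.141, 0.002, 1.517]
force: [-0.5, -1.2, -1.2]
width: 64.0
gripper_force: 66.3
```

Emit:
{"name": "move_arm", "arguments": {
  "targets": "-1 -1.5 0 0 0 0 0; -1 -0.5 0 0 0 0 0; -1 0 0 0 0 0 0; -1 0 0 0.6 0 0 0; -1 0 0 0.4 0 0 0"
}}

```text
clock: 5.03
eef_pos: [486.9, 61.2, 10.1]
tool_rot: [3.141, -0.002, 1.521]
force: [-0.1, 0.1, -1.3]
width: 64.1
gripper_force: 66.4
```

Emit:
{"name": "move_arm", "arguments": {
  "targets": "-1 0 0 0.3 0 0 0; -1 0 0 0.2 0 0 0; -1 0 0 0 0 0 0; -1 0 0 0 0 0 0"
}}

```text
clock: 5.37
eef_pos: [486.4, 61.1, 7.2]
tool_rot: [3.141, 0.0, 1.522]
force: [-3.3, -0.3, 26.9]
width: 63.9
gripper_force: 70.0
```

Emit:
{"name": "move_arm", "arguments": {
  "targets": "-0.3 0 0 -0.1 0 0 0; 0.3 0 0 0 0 0 0; 1 0 0 0 0 0 0; 1 0 0 0 0 0 0; 1 0 0 0 0 0 0"
}}

```text
clock: 5.78
eef_pos: [486.5, 60.3, 6.1]
tool_rot: [-3.142, -0.0, 1.521]
force: [0.4, 0.1, 1.0]
width: 85.3
gripper_force: 0.0
```

Emit:
{"name": "move_arm", "arguments": {
  "targets": "1 0 0 -2 0 0 0; 1 0 0 -3.5 0 0 0; 1 0 0 -4 0 0 0; 1 0 0 -4 0 0 0; 1 -3 0 0 0 0 0"
}}

```text
clock: 6.2
eef_pos: [490.2, 36.9, 147.7]
tool_rot: [3.128, -0.007, 1.529]
force: [1.2, 0.2, -0.5]
width: 85.4
gripper_force: 0.0
```

Emit:
{"name": "move_arm", "arguments": {
  "targets": "1 -4 0 0 0 0 0; 1 -4 0 0 0 0 0; 1 -4 0 0 0 0 0; 1 -4 0 0 0 0 0; 1 0 0 0 0 0 0"
}}

```text
clock: 6.62
eef_pos: [474.8, -140.3, 140.5]
tool_rot: [-3.14, 0.005, 1.506]
force: [0.6, -0.5, -0.5]
width: 85.4
gripper_force: 0.0
```

```bash
python3 - <<'E'
from h import *
st=read_state();print(st["qpos"],st["eef_pos"])
T=cams.get_image("top");S=cams.get_image("scene")
a=T["color"][170:300,180:360,::-1];b=S["color"][150:310,200:360,::-1]
im=np.hstack([cv2.resize(a,(800*9//16,325)),cv2.resize(b,(325,325))]);print(im.shape,450/180,325/160)
cv2.imwrite("pics/p3.png",cv2.convertScaleAbs(im,alpha=1.4))
E
```

```text
[ 0.5    0.573 -0.399  2.024  0.382  0.617 -0.221] [ 474.841 -140.329  140.523]
(325, 775, 3) 2.5 2.03125
```

View pics/p3.png

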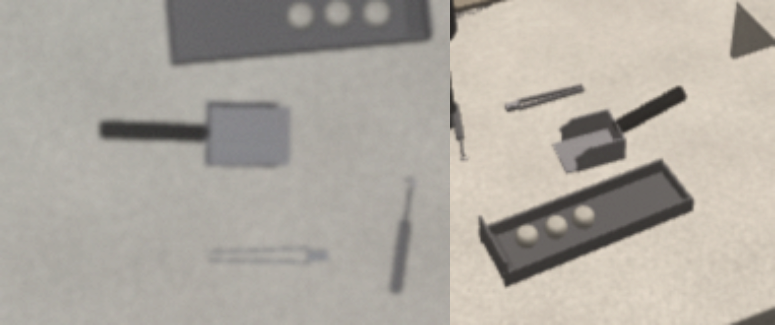

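The scoop is out and lying flat. In the top crop its handle end is at (100,129), the back wall at (207,133) and the lip at (290,134). In the scene crop the lip is at (553–570,148–170) and the handle end at (683,92).

```bash
python3 - <<'E'
from h import *
T=cams.get_image("top");S=cams.get_image("scene")
c=lambda *p:np.array(p,float)/2.5+[180,170]
print("lip",cast(T,c((290,108),(288,164)),2)[:,:2])
print("back rim",cast(T,c((206,101),(206,166)),40)[:,:2])
print("handle end top mid",cast(T,c((100,129),),72)[:,:2],"front",cast(T,c((207,133),),38)[:,:2])
s=lambda *p:(np.array(p,float)-[450,0])/2.03125+[200,150]
print("S lip",cast(S,s((553,148),(570,171)),2)[:,:2]);print("S hend",cast(S,s((683,92)),66)[:,:2])
print("S tray stop/ends", cast(S,s((482,232),(508,284)),4)[:,:2],cast(S,s((692,205)),4)[:,:2])
m=cv2.inRange(T["color"],(120,120,120),(255,255,255))
# capsules in tray: bright blobs in region
r=m[165:183,285:340];n,l,st,ce=cv2.connectedComponentsWithStats(r)
for i in range(1,n):
    if 20<st[i,4]<120:print(st[i],cast(T,ce[i]+[285,165],15)[:,:2])
E
```

```text
lip [[510.811  17.678]
 [452.481  21.594]]
back rim [[517.126 103.126]
 [451.652 104.656]]
handle end top mid [[489.662 205.504]] front [[484.887 102.99 ]]
S lip [[463.392  21.413]
 [514.347  26.513]]
S hend [[493.233 208.465]]
S tray stop/ends [[ 570.637 -119.858]
 [ 661.958 -116.702]] [[638.522 151.18 ]]
```

```bash
python3 - <<'E'
from h import *
R=tool(-92.6,25)
plan([((485,60,160),tool(-92.6,0)),((492.5,200.5,127),R),((490.6,158.3,36.3),R,30)])
E
```

```text
1 3.78 -0.03 -0.37 -0 -0 -0.1; 1 3.78 -0.02 -0.37 -0 -0 -0; 1 3.78 -0.02 -0.38 -0 -0 -0.1; 1 3.79 -0.01 -0.37 -0 -0 -0; 1 3.78 -0.01 -0.38 -0 -0.1 -0.1
1 3.52 0.03 0.82 0 -6.2 0; 1 3.59 0.03 0.44 0 -6.3 0; 1 3.61 0.03 0.04 0 -6.2 0; 1 3.6 0.03 -0.34 0 -6.3 0; 1 0 -0 2.5 0 0 0
1 0 -0 2.5 0 0 0; 1 0 -0 2.5 0 0 0; 1 0.01 -0 2.5 0 0 0
13 [490.619 158.32   36.336]
```

Emit:
{"name": "move_arm", "arguments": {
  "targets": "1 3.8 0 -0.4 0 0 0; 1 3.8 0 -0.4 0 0 0; 1 3.8 0 -0.4 0 0 0; 1 3.8 0 -0.4 0 0 0; 1 3.8 0 -0.4 0 0 0"
}}

```text
clock: 7.23
eef_pos: [485.7, 63.7, 161.6]
tool_rot: [-3.141, -0.001, 1.523]
force: [0.9, 0.6, -0.3]
width: 85.3
gripper_force: 0.0
```

Emit:
{"name": "move_arm", "arguments": {
  "targets": "1 3.5 0 0.8 0 -6.2 0; 1 3.6 0 0.4 0 -6.3 0; 1 3.6 0 0 0 -6.2 0; 1 3.6 0 -0.3 0 -6.3 0; 1 0 0 0 0 0 0"
}}

```text
clock: 7.65
eef_pos: [486.9, 206.9, 131.7]
tool_rot: [-3.129, 0.372, 1.555]
force: [-1.7, 4.6, 0.0]
width: 85.6
gripper_force: 0.0
```

```bash
python3 - <<'E'
from h import *
st=read_state();print(st["qpos"],st["eef_pos"],st["tool_rot"])
plan([((490.6,158.3,36.3),tool(-92.6,25),30)])
E
```

```text
[-0.509  0.714 -0.213  1.778  0.499  0.987 -1.054] [486.878 206.892 131.683] [-3.129  0.372  1.555]
1 -0.26 0.15 2.66 -0 -0.9 0.4; 1 -0.22 0.15 2.66 -0 -0.9 0.4; 1 -0.18 0.15 2.67 -0 -0.9 0.4; 1 -0.14 0.14 2.67 -0.1 -1 0.4
4 [490.559 158.3    36.338]
```

Emit:
{"name": "move_arm", "arguments": {
  "targets": "1 0 0 2 0 0 0; 1 0 0 1.5 0 0 0; 1 0 0 0 0 0 0; 1 0 0 0 0 0 0"
}}

```text
clock: 7.98
eef_pos: [490.5, 171.8, 103.6]
tool_rot: [-3.132, 0.382, 1.526]
force: [0.6, -0.2, 0.3]
width: 85.4
gripper_force: 0.0
```

```bash
python3 - <<'E'
from h import *
plan([((490.6,158.3,36.3),tool(-92.6,25),30)])
E
```

```text
1 0.42 0.05 2.25 -0.2 -1 0; 1 0.46 0.04 2.24 -0.2 -1.1 0; 1 0.5 0.03 2.23 -0.1 -1 0
3 [490.651 158.333  36.281]
```

Emit:
{"name": "move_arm", "arguments": {
  "targets": "1 0.4 0 2.2 0 -1 0; 1 0.5 0 2.2 0 -1 0; 1 0.5 0 2.2 0 -1 0; 1 0 0 0 0 0 0; 1 0 0 0 0 0 0"
}}

```text
clock: 8.4
eef_pos: [490.3, 158.5, 38.0]
tool_rot: [-3.133, 0.433, 1.524]
force: [0.2, 0.8, 1.5]
width: 85.3
gripper_force: 0.0
```

Emit:
{"name": "move_arm", "arguments": {
  "targets": "0 0 0 0 0 0 0; -1 0 0 0 0 0 0; -1 0 0 0 0 0 0; -1 0 0 0 0 0 0; -1 0 0 0 0 0 0"
}}

```text
clock: 8.82
eef_pos: [491.1, 158.0, 38.5]
tool_rot: [-3.135, 0.433, 1.522]
force: [0.5, -0.2, -0.4]
width: 25.6
gripper_force: 0.0
```

Emit:
{"name": "move_arm", "arguments": {
  "targets": "-1 0 0 0 0 0 0; -1 0 0 0 0 0 0; -1 0 0 0 0 0 0"
}}

```text
clock: 9.07
eef_pos: [491.0, 157.9, 38.3]
tool_rot: [-3.135, 0.434, 1.522]
force: [-0.3, 0.8, 4.8]
width: 17.1
gripper_force: 60.8
```

```bash
cat >> h.py <<'E'
OFF=np.array([-138.,0,38.3]); T0=24.9
TO=np.array([608,-9.5,4.]);TY=-86.4
def pose(L,yaw,p):
    Rs=Ro.from_euler('zy',[yaw,p],degrees=True).as_matrix()
    return np.array(L,float)+Rs@OFF,tool(yaw,T0-p)
def tr(x,y=0,z=0):
    return TO+Ro.from_euler('z',TY,degrees=True).as_matrix()@np.array([x,y,z],float)
def lip():
    st=read_state();R=Ro.from_euler('xyz',st["tool_rot"]).as_matrix()
    Rs=R@tool(0,T0).T
    L=np.array(st["eef_pos"])-Rs@OFF;a=Ro.from_matrix(Rs).as_euler('zyx',degrees=True)
    l=Ro.from_euler('z',-TY,degrees=True).apply(L-TO)
    print("lip",L,"ypr",a,"in tray",l,"yaw rel",a[0]-TY);return L,a
E
python3 - <<'E'
from h import *
L,a=lip()
P,R=pose(tr(-47,0,40),TY,0);st=read_state()
plan([(st["eef_pos"]+[0,0,60],None,25),(P,R,25)],g=-1)
E
```

```text
lip [483.631  20.091  -0.128] ypr [-92.95    0.35    0.059] in tray [ -37.342 -122.266   -4.128] yaw rel -6.549856119356292
-1 -0.84 -0.01 -1.81 0 0 0; -1 -0.84 -0.01 -1.82 0 0 0; -1 -0.84 -0.02 -1.81 0 0 0; -1 0.54 2.09 0.09 -0.6 -0 -1.2; -1 0.5 2.1 0.11 -0.6 -0 -1.1
-1 0.45 2.11 0.13 -0.6 -0 -1.2; -1 0.41 2.11 0.15 -0.6 -0 -1.1; -1 0.37 2.13 0.17 -0.7 -0.1 -1.2
8 [596.428 175.128  82.35 ]
```

Emit:
{"name": "move_arm", "arguments": {
  "targets": "-1 -0.8 0 -1.8 0 0 0; -1 -0.8 0 -1.8 0 0 0; -1 -0.8 0 -1.8 0 0 0; -1 0.5 2.1 0.1 -0.6 0 -1.2; -1 0.5 2.1 0.1 -0.6 0 -1.2"
}}

```text
clock: 9.48
eef_pos: [533.9, 165.9, 91.6]
tool_rot: [-3.137, 0.432, 1.57]
force: [0.0, 0.6, -1.5]
width: 16.9
gripper_force: 60.2
```

Emit:
{"name": "move_arm", "arguments": {
  "targets": "-1 0.45 2.1 0.1 -0.6 0 -1.2; -1 0.4 2.1 0.15 -0.6 0 -1.1; -1 0.4 2.1 0.2 -0.7 0 -1.2; -1 0 0 0 0 0 0; -1 0 0 0 0 0 0"
}}

```text
clock: 9.9
eef_pos: [595.9, 175.6, 79.9]
tool_rot: [-3.139, 0.433, 1.635]
force: [-1.1, 0.1, -1.2]
width: 17.1
gripper_force: 60.3
```

```bash
python3 - <<'E'
from h import *
print(read_state()["qpos"]);lip()
T=cams.get_image("top");S=cams.get_image("scene")
print("px lip top pred",proj(T,lip()[0]))
a=T["color"][130:240,220:370,::-1];b=S["color"][185:305,200:340,::-1]
im=np.hstack([cv2.resize(a,(450,330),interpolation=2),cv2.resize(b,(350,300),interpolation=2)[:,:].copy() if 0 else cv2.resize(b,(350,330),interpolation=2)])
cv2.imwrite("pics/p4.png",cv2.convertScaleAbs(im,alpha=1.5))
E
```

```text
[-0.449  0.879 -0.166  1.584  0.606  1.007 -0.919]
lip [604.556  37.876  41.412] ypr [-86.37    0.133   0.068] in tray [-47.499  -0.463  37.412] yaw rel 0.030446637704287127
lip [603.562  37.985  41.904] ypr [-86.311   0.185   0.049] in tray [-47.67   -1.448  37.904] yaw rel 0.08866473284787446
px lip top pred [[287.196 175.692]]
```

View pics/p4.png

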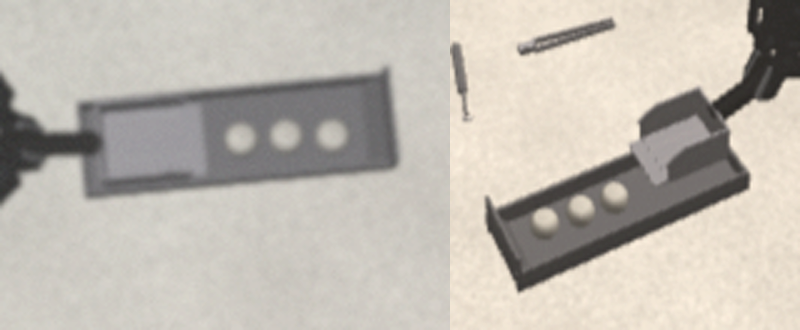

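In the top crop the lip is at (207,141) and the tray edges there are at y≈91 and 185. The bowl looks about 4 mm off the tray centre towards -x, so I'm checking with an intensity profile.

```bash
python3 - <<'E'
from h import *
T=cams.get_image("top")["color"].astype(int).sum(2)/3
for c in (262,270,278,286,310): print(c,np.round(T[155:200,c-1:c+2].mean(1)).astype(int))
print(np.round(T[176:181,240:300].mean(0)).astype(int))
E
```

```text
262 [133 132 131 133 134 131 122 105  90  73  62  67  87 102 107 106 105 106
 106 106 105 106 105 105 105 104 105 106 106 106 105 105 104 100  85  68
  65  70  71  87 114 131 135 136 135]
270 [133 134 133 133 131 125 109  93  79  64  63  83 100 105 107 104 105 106
 105 105 105 105 105 105 104 104 104 105 106 106 105 104 101  89  72  65
  68  70  80 109 130 137 137 136 136]
278 [135 135 136 136 129 112  88  75  68  64  76  94 103 105 104 105 105 105
 104 104 104 104 105 104 105 105 105 106 105 104 104 103  91  75  64  67
  68  79 106 130 139 139 138 137 137]
286 [137 135 135 129 115  91  69  61  71  83  90  94  95  95  97  97  98  98
  99  99 100 100 101 101 101 103 103 103 103 104 104 104 102  95  87  76
  76  96 120 134 136 135 134 135 137]
310 [134 128 108  82  62  62  72  78  79  80  79  79  79  79  80  83  87  94
 100 104 104 101  95  89  83  80  79  80  80  81  80  81  78  72  79 107
 127 133 133 136 135 135 134 134 134]
[ 39  39  40  41  40  41  40  40  40  39  41  45  52  63  79  95 103 105
 104 106 105 105 105 105 105 106 104 104 105 105 104 105 104 104 104 104
 104 104 105 104 104 104 105 104 104 104 102  97  89  82  81  81  80  80
  83  93 106 115 120 121]
```

```bash
python3 - <<'E'
from h import *
T=cams.get_image("top");L,a=lip()
print("tray@270 far top z26",cast(T,(270,161.6),26),"near base z0",cast(T,(270,193.8),0))
print("floor far edge z43",cast(T,(270,166.3),43),"near wall outer top? z81",cast(T,(270,187.8),81))
print("lip286: far",cast(T,(286,162.2),43),cast(T,(286,190.2),43))
print("lip x",cast(T,(288.3,178),42))
print("tray@310 far",cast(T,(310,157.5),26),"near",cast(T,(310,189.8),0),"cap",cast(T,(310,174.3),26))
E
```

```text
lip [603.965  38.181  42.367] ypr [-86.278   0.136   0.058] in tray [-47.84   -1.033  38.367] yaw rel 0.12158268137868333
tray@270 far top z26 [[644.699  81.293  26.   ]] near base z0 [[564.201  84.4     0.   ]]
floor far edge z43 [[628.878  80.987  43.   ]] near wall outer top? z81 [[567.971  80.947  81.   ]]
lip286: far [[638.208  40.013  43.   ]] [[566.346  42.102  43.   ]]
lip x [[597.533  35.362  42.   ]]
tray@310 far [[652.265 -22.47   26.   ]] near [[571.67 -21.12   0.  ]] cap [[608.255 -20.935  26.   ]]
```

Emit:
{"name": "move_arm", "arguments": {
  "targets": "-1 0 0.5 0 0 0 0; -1 0.42 0 0.9 0 0 0; -1 0 0 0 0 0 0; -1 0 0 0 0 0 0"
}}

```text
clock: 10.43
eef_pos: [600.4, 175.8, 70.2]
tool_rot: [-3.139, 0.434, 1.637]
force: [-0.4, -0.6, -1.4]
width: 16.8
gripper_force: 60.2
```

```bash
python3 - <<'E'
from h import *
T=cams.get_image("top");L,a=lip();C=T["color"].astype(int).sum(2)/3
for c in (262,270,278,): print(c,np.round(C[157:198,c-1:c+2].mean(1)).astype(int))
print(np.round(C[176:181,250:300].mean(0)).astype(int))
S=cams.get_image("scene")
b=S["color"][185:290,220:340,::-1]
cv2.imwrite("pics/p5.png",cv2.convertScaleAbs(cv2.resize(b,(800,700),interpolation=2)[:600],alpha=1.5))
E
```

```text
lip [609.491  38.312  32.083] ypr [-86.295   0.126   0.038] in tray [-47.624   4.49   28.083] yaw rel 0.10514656376066966
262 [132 133 134 132 121 101  74  62  73  92 104 106 106 106 105 105 105 105
 104 105 105 105 105 106 106 106 105 106 104 102  91  74  64  70  78  78
  74  86 115 131 136]
270 [133 133 132 123 105  78  62  69  89 103 106 105 105 105 105 105 105 105
 104 105 105 105 105 106 105 106 105 106 102  95  78  64  67  76  77  72
  80 109 130 137 137]
278 [135 136 130 112  88  68  66  85  99 106 105 104 104 106 104 105 105 103
 104 104 105 104 105 106 105 106 104 102  93  79  66  66  74  77  73  78
 106 130 138 139 139]
[ 45  48  56  66  76  91 102 104 105 105 104 105 105 106 105 105 105 105
 105 105 105 105 104 105 105 105 105 105 105 105 104 105 105 104 104 104
 103  97  89  82  80  80  81  80  83  93 106 116 121 122]
```

View pics/p5.png

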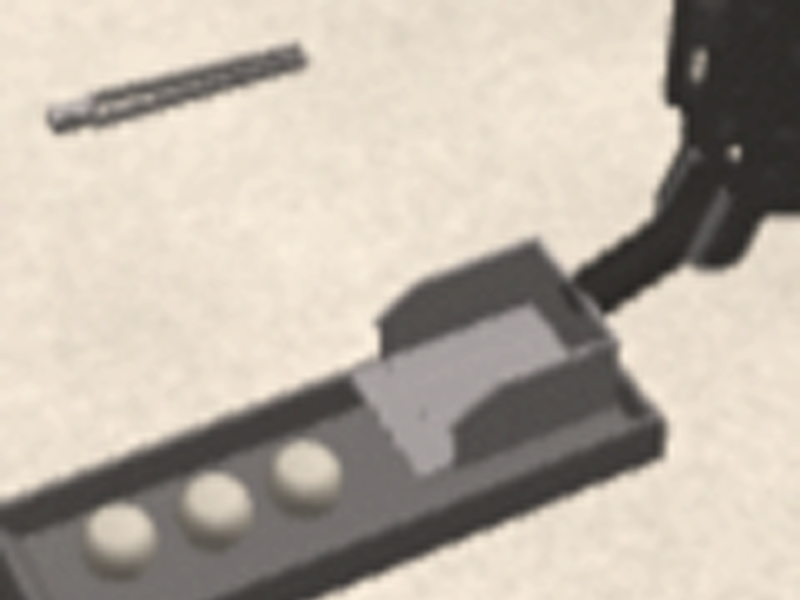

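The scene crop shows the lip corners at (355,378) and (425,472), with the bowl just above the tray walls.

```bash
python3 - <<'E'
from h import *
T=cams.get_image("top");S=cams.get_image("scene")
k=lambda *p:np.array(p,float)/6.667+[220,185]
print("T far floor",cast(T,(270,164.9),34)[0],"near wall top",cast(T,(270,186.6),72)[0],"tray",cast(T,(270,161.3),26)[0],cast(T,(270,193.8),0)[0])
print("S lip corners z33",cast(S,k((355,378),(425,472)),33))
print("S tray near top edge",cast(S,k((660,420),(400,512)),26)); print("S near base",cast(S,k((662,457),(300,592)),0))
print("S tray far wall top inner/outer",cast(S,k((0,505),(352,373)),26))
E
```

```text
T far floor [634.364  81.222  34.   ] near wall top [572.302  81.211  72.   ] tray [645.488  81.273  26.   ] [564.201  84.4     0.   ]
S lip corners z33 [[582.126  40.29   33.   ]
 [638.225  45.497  33.   ]]
S tray near top edge [[645.656 145.256  26.   ]
 [647.409  30.774  26.   ]]
S near base [[644.025 149.078   0.   ]
 [648.92  -12.256   0.   ]]
S tray far wall top inner/outer [[ 582.038 -110.128   26.   ]
 [ 573.318   42.823   26.   ]]
```

```bash
sed -i 's/TO=np.array(\[608,-9.5,4.\])/TO=np.array([612.4,-9.2,4.])/' h.py; python3 - <<'E'
from h import *
lip()
P,R=pose(tr(-47,0,1),TY,2.5)
p=plan([(P,R,10)],g=-1)
print("scoop")
P2,R2=pose(tr(60,0,1),TY,2.5);p=plan([(P2,R2,20)],g=-1,start=(P,R))
P3,R3=pose(tr(95,0,1),TY,2.5);p=plan([(P3,R3,12)],g=-1,start=(P2,R2))
E
```

```text
lip [609.965  38.531  32.586] ypr [-86.295   0.064   0.069] in tray [-47.79    0.567  28.586] yaw rel 0.10492089027347618
-1 0.36 0.04 0.84 -0 0.8 0; -1 0.35 0.05 0.85 -0 0.8 0.1; -1 0.33 0.04 0.85 -0 0.8 0
3 [602.42  175.436  43.624]
scoop
-1 -1.65 0 0.68 0 0 0; -1 -1.65 0 0.68 0 0 0; -1 -1.65 0 0.68 0 0 0; -1 -1.65 0 0.68 0 0 0; -1 -1.65 0 0.68 0 0 0
-1 -1.64 0 0.68 0 0 0
6 [609.18   68.661  43.608]
-1 -1.08 -0 0.44 0 0 0; -1 -1.08 -0 0.45 0 0 0; -1 -1.08 -0 0.44 0 0 0
3 [611.38   33.692  43.692]
```

Emit:
{"name": "move_arm", "arguments": {
  "targets": "-1 0.35 0 0.85 0 0.8 0; -1 0.35 0 0.85 0 0.8 0; -1 0.3 0 0.75 0 0.8 0; -1 0 0 0 0 0 0; -1 0 0 0 0 0 0"
}}

```text
clock: 11.05
eef_pos: [600.8, 174.3, 43.9]
tool_rot: [-3.139, 0.392, 1.635]
force: [-1.0, -0.3, -1.7]
width: 16.7
gripper_force: 59.7
```

```bash
python3 - <<'E'
from h import *
lip()
E
```

```text
lip [609.371  38.28   -0.262] ypr [-86.369   0.286   2.422] in tray [-47.577  -0.042  -4.262] yaw rel 0.0308636398817157
```

```bash
sed -i "s/'zy',\[yaw,p\]/'ZY',[yaw,p]/; s/as_euler('zyx'/as_euler('ZYX'/" h.py; python3 - <<'E'
from h import *
lip();print(read_state()["force"])
E
```

```text
lip [609.371  38.28   -0.262] ypr [-86.366   2.435  -0.132] in tray [-47.577  -0.042  -4.262] yaw rel 0.03410347909760958
[-0.998 -0.296 -1.715]
```

Emit:
{"name": "move_arm", "arguments": {
  "targets": "-1 0.06 0 0.14 0 0 0; -1 0.06 0 0.14 0 0 0; -1 0 0 0 0 0 0"
}}

```text
clock: 11.3
eef_pos: [601.2, 175.5, 42.1]
tool_rot: [-3.141, 0.392, 1.636]
force: [-1.1, 0.7, 2.5]
width: 17.0
gripper_force: 60.0
```

```bash
python3 - <<'E'
from h import *
lip();print(read_state()["force"],read_state()["torque"])
T=cams.get_image("top");S=cams.get_image("scene")
a=T["color"][130:240,220:370,::-1];b=S["color"][185:290,220:340,::-1]
im=np.hstack([cv2.resize(a,(400,293),interpolation=2),cv2.resize(b,(400,350),interpolation=2)[:293]])
cv2.imwrite("pics/p6.png",cv2.convertScaleAbs(im,alpha=1.5))
E
```

```text
lip [610.033  39.54   -2.019] ypr [-86.293   2.438  -0.038] in tray [-48.793   0.698  -6.019] yaw rel 0.10706242201089822
[-1.093  0.696  2.497] [ 0.105  0.128 -0.113]
```

View pics/p6.png

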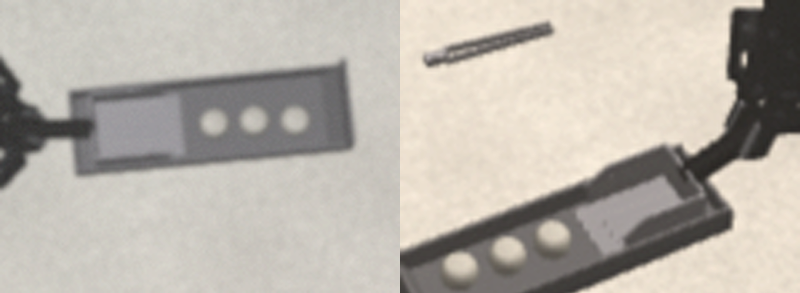

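The bowl now sits inside the tray behind the three capsules, with the lip at left crop (185,128), and contact is light. Next I push along the tray.

Emit:
{"name": "move_arm", "arguments": {
  "targets": "-1 -1.1 0 0.45 0 0 0; -1 -1.4 0 0.57 0 0 0; -1 -1.4 0 0.57 0 0 0; -1 -1.4 0 0.57 0 0 0; -1 -1.4 0 0.57 0 0 0"
}}

```text
clock: 11.82
eef_pos: [606.1, 101.3, 42.1]
tool_rot: [-3.141, 0.392, 1.635]
force: [-0.8, 1.3, 3.8]
width: 16.9
gripper_force: 60.2
```

```bash
python3 - <<'E'
from h import *
lip();print(read_state()["force"],read_state()["torque"])
E
```

```text
lip [614.857 -34.638  -2.129] ypr [-86.328   2.466  -0.027] in tray [25.542  0.855 -6.129] yaw rel 0.07236306155252237
[-0.829  1.263  3.814] [ 0.258 -0.08   0.04 ]
```

Emit:
{"name": "move_arm", "arguments": {
  "targets": "-1 -1.1 0 0.45 0 0 0; -1 -1.1 0 0.45 0 0 0; -1 -1.1 0 0.45 0 0 0; -1 -1.1 0 0.45 0 0 0; -1 0 0 0 0 0 0"
}}

```text
clock: 12.23
eef_pos: [608.6, 51.0, 42.0]
tool_rot: [-3.139, 0.395, 1.632]
force: [0.8, -2.5, 1.0]
width: 16.8
gripper_force: 59.8
```

```bash
python3 - <<'E'
from h import *
lip();print(read_state()["force"],read_state()["torque"])
T=cams.get_image("top");S=cams.get_image("scene")
a=T["color"][130:240,220:370,::-1];b=S["color"][200:305,200:320,::-1]
im=np.hstack([cv2.resize(a,(400,293),interpolation=2),cv2.resize(b,(400,350),interpolation=2)[:293]])
cv2.imwrite("pics/p7.png",cv2.convertScaleAbs(im,alpha=1.5))
E
```

```text
lip [616.758 -85.151  -1.709] ypr [-86.531   2.269  -0.126] in tray [76.074 -0.419 -5.709] yaw rel -0.13064373999131362
[ 0.821 -2.456  1.048] [-0.133 -0.144  0.027]
```

View pics/p7.png

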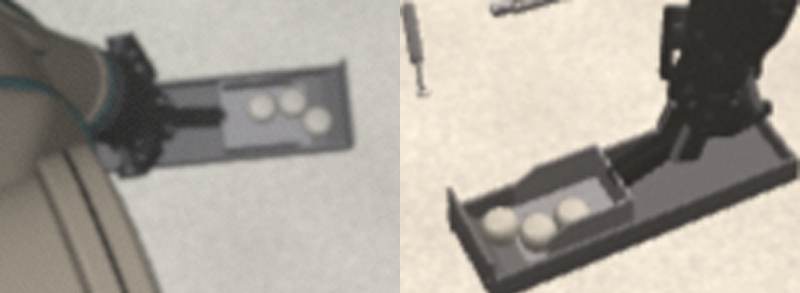

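Two capsules are in the bowl, at left crop (262,107) and (292,100). The third is at (318,122), at the lip against the slope. That was my tenth picture, so I work from numbers now.

```bash
cat >> h.py <<'E'
def caps(z=20,x0=255,x1=355,y0=140,y1=215,thr=118):
    T=cams.get_image("top");g=cv2.cvtColor(T["color"],cv2.COLOR_RGB2GRAY)
    m=(g[y0:y1,x0:x1]>thr).astype(np.uint8);n,l,st,ce=cv2.connectedComponentsWithStats(m)
    L,a=lip();nz=Ro.from_euler('z',-a[0],degrees=True)
    for i in range(1,n):
        if 15<st[i,4]<400:
            P=cast(T,ce[i]+[x0,y0],z)[0]
            print("blob",st[i,4],(ce[i]+[x0,y0]).round(1),"world",P,"from lip",nz.apply(P-L)[:2],"tray",Ro.from_euler('z',-TY,degrees=True).apply(P-TO)[:2])
E
python3 - <<'E'
from h import *
caps()
E
```

```text
lip [616.997 -81.76   -1.967] ypr [-86.377   2.356  -0.129] in tray [72.706  0.032 -5.967] yaw rel 0.02290870177779425
blob 31 [327.9 167.8] world [625.062 -68.364  20.   ] from lip [-12.86    8.895] tray [59.843  8.922]
blob 35 [316.5 169.7] world [620.874 -38.454  20.   ] from lip [-42.974   6.605] tray [29.729  6.62 ]
blob 27 [337.6 175.2] world [604.749 -92.445  20.   ] from lip [  9.89  -12.899] tray [ 82.601 -12.863]
```

Emit:
{"name": "move_arm", "arguments": {
  "targets": "-1 -0.7 0 0.3 0 0 0; -1 -0.6 0 0.25 0 0 0; -1 -0.4 0 0.15 0 0 0; -1 0 0 0 0 0 0"
}}

```text
clock: 12.72
eef_pos: [610.4, 37.6, 42.1]
tool_rot: [-3.141, 0.391, 1.636]
force: [1.0, -0.8, 2.9]
width: 17.2
gripper_force: 60.1
```

```bash
python3 - <<'E'
from h import *
caps();print(read_state()["force"],read_state()["torque"])
E
```

```text
lip [619.268 -98.306  -2.145] ypr [-86.256   2.475  -0.031] in tray [89.362  1.259 -6.145] yaw rel 0.1441163716345386
blob 31 [333.4 165.5] world [630.481 -82.794  20.   ] from lip [-14.747  12.202] tray [74.584 13.424]
blob 33 [322.2 168.5] world [623.489 -53.47   20.   ] from lip [-44.465   7.141] tray [44.879  8.288]
blob 31 [338.5 175.7] world [603.401 -94.706  20.   ] from lip [ -4.629 -15.597] tray [ 84.772 -14.35 ]
[1.434 0.366 4.571] [-0.21  -0.291  0.135]
```

Emit:
{"name": "move_arm", "arguments": {
  "targets": "-1 -0.4 0 0.15 0 0 0; -1 -0.3 0 0.12 0 0 0; -1 0 0 0 0 0 0; -1 0 0 0 0 0 0"
}}

```text
clock: 13.1
eef_pos: [610.9, 34.6, 42.0]
tool_rot: [3.141, 0.385, 1.638]
force: [-1.5, 6.5, 6.6]
width: 17.2
gripper_force: 60.7
```

```bash
python3 - <<'E'
from h import *
caps();print(read_state()["force"],read_state()["torque"])
E
```

```text
lip [ 620.024 -101.059   -3.038] ypr [-86.134   2.808   0.03 ] in tray [92.157  1.841 -7.038] yaw rel 0.26624987315115334
blob 52 [263.3 141.1] world [701.06  97.65  20.  ] from lip [-192.793   94.251] tray [-101.072   95.195]
blob 32 [334.6 165.2] world [631.34  -85.792  20.   ] from lip [-14.47   12.319] tray [77.63  14.093]
blob 32 [323.5 168.5] world [623.506 -56.808  20.   ] from lip [-43.915   6.458] tray [48.212  8.095]
blob 29 [338.5 176. ] world [602.639 -94.754  20.   ] from lip [ -7.463 -16.921] tray [ 84.773 -15.114]
[-2.104  7.371  6.947] [ 0.859  0.221 -0.184]
```

```bash
python3 - <<'E'
from h import *
L,a=lip();st=read_state()
W=[]
for x,z,p in((95,-4,0.5),(98,1,-3),(101,6,-6.5),(102,12,-10),(102,18,-13),(100,28,-15),(98,45,-16),(95,65,-16),(90,90,-16)):
    P,R=pose(tr(x,1,z),TY,p);W.append((P,R,30))
plan(W,g=-1)
E
```

```text
lip [ 620.024 -101.059   -3.038] ypr [-86.134   2.808   0.03 ] in tray [92.157  1.841 -7.038] yaw rel 0.26624987315115334
-1 -0.01 -0.02 0.27 0.1 -2.3 0.2; -1 0.06 0 0.35 0 -3.5 0; -1 0.05 0 0.38 0 -3.5 0; -1 0.15 -0 0.23 0 -3.5 0; -1 0.13 -0 0.09 0 -3 0
-1 -0.14 0 -0.53 0 -2 0; -1 -0.78 0 -1.24 0 -1 0; -1 -1.08 0 -1.71 0 -0 0; -1 -1.26 0 -2.21 0 -0 0
9 [610.031  43.938  92.767]
```

Emit:
{"name": "move_arm", "arguments": {
  "targets": "-1 0 0 0.27 0 -2.3 0; -1 0.05 0 0.35 0 -3.5 0; -1 0.05 0 0.38 0 -3.5 0; -1 0.15 0 0.23 0 -3.5 0; -1 0.13 0 0.1 0 -3 0"
}}

```text
clock: 13.57
eef_pos: [610.1, 29.0, 27.1]
tool_rot: [-3.139, 0.668, 1.639]
force: [0.2, 0.1, -2.7]
width: 17.4
gripper_force: 59.6
```

```bash
python3 - <<'E'
from h import *
caps(30);print(read_state()["force"],read_state()["torque"])
E
```

```text
lip [ 619.185 -111.438   20.231] ypr [-85.908 -13.449  -0.286] in tray [102.462   0.352  16.231] yaw rel 0.4924543263174286
blob 48 [337.6 163.8] world [632.775 -92.394  30.   ] from lip [-18.026  14.914] tray [84.309 15.111]
blob 51 [326.5 167.6] world [623.746 -63.704  30.   ] from lip [-47.286   7.956] tray [55.109  7.902]
blob 54 [342.  174.5] world [ 604.607 -102.492   30.   ] from lip [ -9.964 -13.902] tray [ 92.618 -13.635]
[0.205 0.844 4.654] [-0.435 -0.309  0.149]
```

```bash
python3 - <<'E'
from h import *
W=[]
for x,z,p in((102,20,-16),(102,25,-19),(102,30,-22),(100,37,-25),(98,46,-27),(95,58,-27),(90,75,-27),(80,95,-27)):
    P,R=pose(tr(x,.5,z),TY,p);W.append((P,R,30))
plan(W,g=-1)
E
```

```text
-1 0.2 0.12 0.17 0.1 -2.5 0.5; -1 0.15 0 0.21 -0 -3 0; -1 0.12 0 0.22 -0 -3 0; -1 0.1 0 -0.04 -0 -3 0; -1 -0.24 0 -0.35 -0 -2 0
-1 -0.76 -0 -0.98 -0 -0 0; -1 -1.03 -0 -1.44 -0 -0 0; -1 -0.96 -0 -2.02 -0 -0 0
8 [609.147  51.029  70.505]
```

Emit:
{"name": "move_arm", "arguments": {
  "targets": "-1 0.2 0 0.17 0 -2.5 0.3; -1 0.15 0 0.2 0 -3 0; -1 0.12 0 0.2 0 -3 0; -1 0.1 0 0 0 -3 0; -1 -0.25 0 -0.35 0 -2 0"
}}

```text
clock: 14.03
eef_pos: [608.9, 30.0, 21.4]
tool_rot: [-3.139, 0.902, 1.634]
force: [-0.4, 0.8, -2.5]
width: 17.1
gripper_force: 59.5
```

```bash
python3 - <<'E'
from h import *
caps(45);print(read_state()["force"],read_state()["qpos"])
E
```

```text
lip [ 617.991 -108.63    49.365] ypr [-86.302 -26.768  -0.124] in tray [99.584 -0.664 45.365] yaw rel 0.09808722916199031
blob 40 [327.6 163.8] world [630.52  -65.358  45.   ] from lip [-42.373  15.295] tray [57.185 14.558]
blob 37 [317.6 168.3] world [619.618 -39.49   45.   ] from lip [-68.891   6.084] tray [30.683  5.302]
blob 44 [329.3 175.4] world [600.604 -68.342  45.   ] from lip [-41.325 -14.752] tray [ 58.285 -15.486]
[ 0.685  0.854 -2.399] [-0.573  1.117  0.096  1.588  0.813  1.089 -1.082]
```

All three are well back in the bowl. Next I lift and locate the jar more accurately.

Emit:
{"name": "move_arm", "arguments": {
  "targets": "-1 -0.8 0 -1 0 0 0; -1 -1.1 0 -1.4 0 0 0; -1 -1.4 0 -1.8 0 0 0; -1 -1.5 0 -2 0 0 0; -1 -1 0 -1.3 0 0 0"
}}

```text
clock: 14.5
eef_pos: [609.6, 51.6, 119.4]
tool_rot: [3.134, 0.9, 1.624]
force: [0.2, -0.6, -1.5]
width: 17.2
gripper_force: 59.5
```

```bash
python3 - <<'E'
from h import *
caps(100);d=np.load("img0.npz")
T=cams.get_image("top");S=cams.get_image("scene")
for nm,D,r in(("T",d["T"],(395,475,190,260)),("S",d["S"],(95,165,215,285))):
    c=D[r[2]:r[3],r[0]:r[1]].astype(int);m=((c[...,2]+c[...,1])/2-c[...,0]);
    bg=np.median(m[:6]);mm=((m-bg)>4).astype(np.uint8);mm=cv2.morphologyEx(mm,cv2.MORPH_OPEN,np.ones((3,3)))
    n,l,st,ce=cv2.connectedComponentsWithStats(mm);i=1+np.argmax(st[1:,4]);s=st[i];print(nm,bg,s[:5]+[r[0],r[2],0,0,0])
    ys,xs=np.where(l==i);cam=T if nm=="T" else S
    ex={k:(xs[j]+r[0],ys[j]+r[2]) for k,j in(("L",xs.argmin()),("R",xs.argmax()),("U",ys.argmin()),("D",ys.argmax()))}
    for k,v in ex.items():print(k,v,"z80",cast(cam,v,80)[0][:2],"z0",cast(cam,v,0)[0][:2])
E
```

```text
lip [619.156 -87.617 149.46 ] ypr [-86.789 -26.623   0.549] in tray [ 78.687   1.819 145.46 ] yaw rel -0.38858614604194486
blob 58 [322.4 155.1] world [640.734 -47.689 100.   ] from lip [-38.656  23.78 ] tray [40.193 25.861]
blob 52 [311.3 159.7] world [630.226 -20.637 100.   ] from lip [-66.255  14.805] tray [12.534 17.073]
blob 59 [318.9 169.1] world [606.849 -37.993 100.   ] from lip [-50.235  -9.508] tray [28.388 -7.348]
T -5.0 [ 407  202   53   44 1887]
L (np.int64(407), np.int64(220)) z80 [ 479.966 -246.83 ] z0 [ 484.822 -270.472]
R (np.int64(459), np.int64(221)) z80 [ 473.974 -370.985] z0 [ 478.343 -404.722]
U (np.int64(434), np.int64(202)) z80 [ 521.596 -314.255] z0 [ 529.837 -343.379]
D (np.int64(421), np.int64(245)) z80 [ 419.177 -276.665] z0 [ 419.09  -302.733]
S -12.5 [ 105  226   49   51 1897]
L (np.int64(105), np.int64(244)) z80 [ 458.623 -368.778] z0 [ 376.966 -376.014]
R (np.int64(153), np.int64(253)) z80 [ 536.679 -264.683] z0 [ 462.273 -262.249]
U (np.int64(130), np.int64(226)) z80 [ 420.151 -298.735] z0 [ 334.921 -299.464]
D (np.int64(128), np.int64(276)) z80 [ 583.987 -335.047] z0 [ 513.976 -339.15 ]
```

```bash
python3 - <<'E'
from h import *
P,R=pose((560,-180,150),-95,-22);P2,R2=pose((479,-300,135),-105,-15)
plan([(P,R,20),(P2,R2,22)],g=-1)
E
```

```text
-1 -1.34 -0.85 1.17 1.3 0.9 1.1; -1 -1.38 -0.8 1.17 1.3 0.9 1; -1 -1.41 -0.75 1.17 1.3 0.9 1.1; -1 -1.44 -0.69 1.16 1.3 1 1; -1 -1.47 -0.65 1.14 1.4 0.9 1.1
-1 -1.27 -0.65 1.31 1 1 1; -1 -1.31 -0.6 1.3 1 1 1; -1 -1.34 -0.56 1.29 1 1 1.1; -1 -1.37 -0.51 1.27 1 1 1; -1 -1.41 -0.46 1.25 1 1 1.1
-1 -1.43 -0.41 1.24 0.9 1 1; -1 -1.46 -0.37 1.22 1 1 1
12 [ 516.039 -161.634  136.249]
```

Emit:
{"name": "move_arm", "arguments": {
  "targets": "-1 -1.3 -0.85 1.2 1.3 0.9 1.1; -1 -1.4 -0.8 1.2 1.3 0.9 1; -1 -1.4 -0.75 1.2 1.3 0.9 1.1; -1 -1.45 -0.7 1.15 1.3 1 1; -1 -1.45 -0.65 1.15 1.4 0.9 1.1"
}}

```text
clock: 15.07
eef_pos: [570.2, -40.5, 130.8]
tool_rot: [-3.135, 0.822, 1.487]
force: [-0.4, 0.4, -1.2]
width: 17.1
gripper_force: 59.5
```

Emit:
{"name": "move_arm", "arguments": {
  "targets": "-1 -1.3 -0.65 1.3 1 1 1; -1 -1.3 -0.6 1.3 1 1 1; -1 -1.35 -0.55 1.3 1 1 1; -1 -1.35 -0.5 1.25 1 1 1; -1 -1.4 -0.45 1.25 1 1 1"
}}

```text
clock: 15.48
eef_pos: [530.3, -128.4, 133.1]
tool_rot: [-3.134, 0.735, 1.363]
force: [0.5, 0.1, -1.8]
width: 16.7
gripper_force: 59.5
```

Emit:
{"name": "move_arm", "arguments": {
  "targets": "-1 -1.4 -0.4 1.25 0.9 1 1; -1 -1.45 -0.4 1.2 1 1 1; -1 0 0 0 0 0 0; -1 0 0 0 0 0 0"
}}

```text
clock: 15.82
eef_pos: [514.1, -164.1, 134.5]
tool_rot: [-3.133, 0.702, 1.314]
force: [-0.6, -0.8, -1.6]
width: 17.3
gripper_force: 59.4
```

```bash
python3 - <<'E'
from h import *
caps(130,390,460,170,260,140);st=read_state();print(st["qpos"],st["force"])
L,a=lip()
W=[]
for y,z,p in((-300,125,-10),(-300,112,-4),(-300,100,2),(-300,94,8),(-301,90,14),(-301,88,20),(-301,87,26),(-301,86,32),(-301,86,38),(-300,86,44),(-299,86,50),(-298,86,56),(-297,86,62),(-297,86,67)):
    P,R=pose((477,y,z),-105,p);W.append((P,R,30))
plan(W,g=-1)
E
```

```text
lip [ 478.289 -300.647  133.352] ypr [-104.774  -15.216   -0.383] in tray [ 282.451 -152.147  129.352] yaw rel -18.374304146851514
[-0.218  0.779  0.116  1.863  0.713  0.941 -0.938] [ 1.088  0.919 -1.718]
lip [ 478.289 -300.647  133.352] ypr [-104.774  -15.216   -0.383] in tray [ 282.451 -152.147  129.352] yaw rel -18.374304146851514
-1 -0.33 -0.11 -0.33 -0.2 5.2 0.3; -1 -0.28 -0 -0.03 -0 6 0; -1 -0.46 -0 -0.03 -0 6 0; -1 -0.79 -0 -0.54 -0 6 0; -1 -1.01 0.02 -0.68 -0 6 0
-1 -0.99 0 -0.89 -0 6 0; -1 -1.02 -0 -0.99 -0 6 0; -1 -1.04 -0 -0.99 -0 6 0; -1 -1.03 -0 -1.09 -0 6 0; -1 -0.93 -0.03 -1.06 -0 6 0
-1 -0.94 -0.02 -1.06 -0 6 -0; -1 -0.95 -0.03 -1.05 -0 6 -0; -1 -0.94 -0.03 -1.04 -0 6 -0; -1 -0.85 0 -0.91 -0 5 -0
14 [ 481.819 -278.92   228.011]
```

Emit:
{"name": "move_arm", "arguments": {
  "targets": "-1 -0.35 -0.1 -0.3 0 5.2 0.3; -1 -0.3 0 0 0 6 0; -1 -0.45 0 0 0 6 0; -1 -0.8 0 -0.55 0 6 0; -1 0 0 0 0 0 0"
}}

```text
clock: 16.28
eef_pos: [509.5, -182.3, 154.1]
tool_rot: [3.141, 0.297, 1.295]
force: [-0.8, -1.8, -1.3]
width: 17.2
gripper_force: 59.4
```

```bash
python3 - <<'E'
from h import *
L,a=lip();T=cams.get_image("top");S=cams.get_image("scene")
print(proj(T,L),proj(S,L),read_state()["qpos"])
g=cv2.cvtColor(T["color"],cv2.COLOR_RGB2GRAY)
for (n,D) in(("T",T),("S",S)):
    g=cv2.cvtColor(D["color"],cv2.COLOR_RGB2GRAY);u,v=proj(D,L)[0].astype(int);print(n,u,v)
    print(g[v-20:v+22:3,u-33:u+34:3])
E
```

```text
lip [ 473.836 -308.747   97.202] ypr [-105.783    7.895    0.058] in tray [ 290.255 -157.1     93.202] yaw rel -19.383314970419647
[[435.585 221.332]] [[128.659 236.415]] [ 0.145  0.607 -0.082  1.906  0.503  0.756 -0.581]
T 435 221
[[ 72  74  70  71  69  68  65  61  58  56  91 121 124 126 125 124 127 127
  127 124 128 123 126]
 [ 74  72  71  70  71  67  65  63  61  58  56  78  85  98 112 123 124 125
  128 128 126 127 130]
 [ 73  73  73  71  70  69  67  66  63  61  55  50  61  76  84  95 115 123
  127 126 125 127 127]
 [ 74  72  72  73  72  70  67  67  65  61  58  54  74  90  88  87  89 114
  124 126 124 126 127]
 [ 75  74  72  73  71  69  66  68  67  63  61  56  54 103  90  90  90  92
  120 125 124 125 128]
 [ 75  74  74  72  69  71  69  66  65  66  61  57  54  78 109  91  94  90
  105 123 124 122 124]
 [ 74  73  74  74  73  71  69  69  68  65  65  62  56  52 105  95  93  93
   95 120 122 123 124]
 [ 74  74  73  74  73  72  70  71  68  67  64  64  59  58  69  99  94  93
   93 118 123 127 124]
 [ 73  75  75  73  72  72  71  70  68  66  64  65  62  58  55  75  93  95
   93 118 126 125 
[... 1159 characters left out ...]
 48  48  49  48  56]
 [142 148 149 146 148 112  99 100  97  94  91  64  50  48  49  48  48  49
   48  49  47  47  48]
 [144 144 150 144 133 101 101 101  99  95  94  94  90  48  48  49  49  50
   56  89 124 134 146]
 [148 148 147 143 116 104 103 100  99  95  92  84  78  70  78  83  89  90
  103 148 146 145 148]
 [147 146 143 145 114 104 102 103 100  98  93  97 115 122 129 123  98  80
   87 150 147 153 144]
 [149 149 145 146 131 106 105 103 100 107 131 135 135 136 134 133 118 114
   80 131 145 146 148]
 [144 148 145 143  98 107 106 103 124 135 138 135 136 136 132 113 114 115
  115 113 146 145 147]
 [142 143 143 147 129  84 102 122 137 136 136 135 127 114 111 113 113 114
  116  98 148 148 148]]
```

```bash
python3 - <<'E'
from h import *
W=[]
for y,z,p in((-304,92,14),(-301,89,20),(-299,87,26),(-298,86,32),(-298,86,38),(-298,86,44),(-297,86,50),(-297,86,56),(-297,86,62),(-297,86,67)):
    P,R=pose((476,y,z),-105,p);W.append((P,R,30))
plan(W,g=-1)
E
```

```text
-1 -1.12 -0.05 -0.78 -0.2 6.1 -0.3; -1 -0.69 -0.08 -0.85 0 6 0; -1 -0.82 -0.05 -0.9 0 6 0; -1 -0.94 -0.02 -0.99 0 6 0; -1 -1.03 -0 -1.09 0 6 0
-1 -1.03 -0.01 -1.09 0 6 0; -1 -0.93 -0.02 -1.06 0 6 0; -1 -1.04 -0 -1.09 0 6 0.1; -1 -1.03 -0 -1.08 0 6 -0; -1 -0.85 -0 -0.92 0 5 -0
10 [ 480.825 -279.011  227.968]
```

Emit:
{"name": "move_arm", "arguments": {
  "targets": "-1 -1.1 -0.05 -0.8 0 6 0; -1 -0.7 -0.1 -0.85 0 6 0; -1 -0.8 -0.05 -0.9 0 6 0; -1 -0.95 0 -1 0 6 0; -1 -1.05 0 -1.1 0 6 0"
}}

```text
clock: 16.8
eef_pos: [500.2, -210.4, 201.8]
tool_rot: [-3.14, -0.234, 1.315]
force: [0.8, -0.9, -3.2]
width: 17.1
gripper_force: 59.4
```

```bash
python3 - <<'E'
from h import *
L,a=lip();print(read_state()["qpos"],read_state()["force"])
W=[]
for y,z,p in((-299,88,44),(-298,88,50),(-298,88,56),(-297,88,62),(-297,88,68)):
    P,R=pose((476,y,z),-105,p);W.append((P,R,30))
plan(W,g=-1)
E
```

```text
lip [ 478.631 -292.189   86.219] ypr [-104.709   38.3     -0.113] in tray [ 274.031 -151.274   82.219] yaw rel -18.308775724786642
[ 0.803  0.585 -0.478  1.804  0.034  0.84   0.112] [ 0.816 -0.86  -3.23 ]
-1 -1.64 -0.06 -1.38 -0.2 5.7 0.3; -1 -0.94 -0.02 -1.06 0 6 0; -1 -1.03 -0 -1.08 0 6 0; -1 -0.95 -0.03 -1.04 0 6 0; -1 -1.03 0 -1.09 0 6 0
5 [ 480.176 -281.37   230.26 ]
```

Emit:
{"name": "move_arm", "arguments": {
  "targets": "-1 -1.3 -0.05 -1.2 0 5.7 0; -1 -0.95 0 -1.05 0 6 0; -1 -1 0 -1.1 0 6 0; -1 -0.95 0 -1.05 0 6 0; -1 -1 0 -1.1 0 6 0"
}}

```text
clock: 17.22
eef_pos: [481.3, -279.9, 229.7]
tool_rot: [-3.139, -0.751, 1.311]
force: [0.3, 0.0, -2.1]
width: 17.2
gripper_force: 59.4
```

Emit:
{"name": "move_arm", "arguments": {
  "targets": "-1 0 0 0 0 0 0; -1 0 0 0 0 0 0; -1 0 0 0 0 0 0; -1 0 0 0 0 0 0"
}}

```text
clock: 17.55
eef_pos: [481.6, -277.6, 230.1]
tool_rot: [-3.139, -0.746, 1.312]
force: [-0.0, 0.7, -1.4]
width: 17.1
gripper_force: 59.5
```

```bash
python3 - <<'E'
from h import *
L,a=lip();st=read_state();print(st["qpos"],st["force"])
T=cams.get_image("top");S=cams.get_image("scene");d=np.load("img0.npz")
g=cv2.cvtColor(S["color"],cv2.COLOR_RGB2GRAY)
u,v=proj(S,L)[0].astype(int);print(u,v,proj(S,[476,-318,6]))
c=S["color"].astype(int)
np.set_printoptions(linewidth=220)
print(g[218:292:3,96:172:3])
E
```

```text
lip [ 476.993 -294.012   87.85 ] ypr [-105.018   67.67    -0.318] in tray [ 275.747 -153.023   83.85 ] yaw rel -18.618303902661125
[ 1.205  0.83  -0.668  1.56  -0.222  1.194  0.496] [-0.023  0.661 -1.445]
135 238 [[132.822 261.546]]
[[143 145 149 147 143 145 147 144 130  58 106 106 107 106 108 124 143 145 142 146 143 143 143 141 146 140]
 [144 146 145 146 147 143 145 144 149  65  64  80  97 104 107 133 145 140 145 141 147 143 146 139 141 143]
 [145 145 142 142 144 141 145 143 147  48  48  47  48  48  49 140 146 138 141 141 139 139 142 141 144 149]
 [144 145 144 141 143 145 146 145 137  46  48  47  49  48  51 145 143 143 142 143 140 143 142 141 143 143]
 [146 145 143 143 146 145 147 136  76  49  49  49  48  48  63 104 143 142 144 144 143 142 143 145 147 147]
 [145 141 141 143 146 145 111  93  48  48  47  48  47  47  85  88 102 144 142 142 144 144 144 146 146 142]
 [144 147 145 143 146 109  97  96  47  48  48  49  49  50  89  89  89 132 143 140 144 145 145 146 143 149]
 [144 142 145 147 126 100 101  98  81  47  47  48  47  74  88  88  87 102 141 147 144 147 144 146 148 149]
 [145 148 1
[... 1108 characters left out ...]
 105 106 106  98 137 152 148 148 150 148 148 149 147 144]
 [138 137 140 139 145 142 139 144 133  98  92  92  90 108 135 151 147 150 150 152 146 148 148 147 148 148]
 [138 140 141 140 143 142 145 146 144 145 148 146 149 149 151 152 149 147 149 146 146 148 147 147 147 148]
 [139 141 144 141 138 143 147 145 148 144 147 148 146 149 150 147 142 147 146 144 147 149 146 147 147 147]
 [143 143 140 143 140 143 141 143 146 147 148 147 150 148 149 148 148 148 150 151 148 153 150 146 146 150]
 [142 142 145 143 143 146 144 148 147 145 148 148 146 145 151 151 149 148 147 147 149 146 144 149 147 144]
 [138 144 142 145 139 146 144 146 144 147 148 147 148 152 151 146 146 148 150 147 146 148 146 146 144 147]]
```

```bash
python3 - <<'E'
from h import *
P,R=pose((478,-285,125),-105,55);P2,R2=pose((490,-60,110),-93,0)
plan([(P,R,30),(P2,R2,40)],g=-1)
E
```

```text
-1 2.49 -0.07 0.29 -0.1 -6.3 0.1; -1 2.51 -0.08 0.02 -0.1 -6.3 0; -1 2.34 -0.84 2.79 0.1 -6.1 -1.4; -1 2.64 -0.77 2.52 0.1 -6.1 -1.4; -1 2.91 -0.7 2.23 0.1 -6.1 -1.4
-1 3.14 -0.62 1.91 0.1 -6.1 -1.4; -1 3.34 -0.54 1.56 0 -6.1 -1.4; -1 3.51 -0.45 1.2 0.1 -6.1 -1.3; -1 3.62 -0.37 0.82 0 -6.1 -1.4; -1 3.7 -0.28 0.43 0.1 -6.1 -1.3
-1 3.72 -0.2 0.04 0 -6 -1.4
11 [497.221  77.792 148.284]
```

Emit:
{"name": "move_arm", "arguments": {
  "targets": "-1 2.5 0 0.3 0 -6.3 0; -1 2.5 0 0 0 -6.3 0; -1 2.3 -0.8 2.7 0 -6.1 -1.4; -1 2.6 -0.8 2.5 0 -6.1 -1.4; -1 2.9 -0.7 2.2 0 -6.1 -1.4"
}}

```text
clock: 18.07
eef_pos: [493.7, -135.8, 224.9]
tool_rot: [3.112, -0.203, 1.384]
force: [1.1, 0.5, -2.4]
width: 16.9
gripper_force: 59.5
```

Emit:
{"name": "move_arm", "arguments": {
  "targets": "-1 3.1 -0.6 1.9 0 -6.1 -1.4; -1 3.3 -0.5 1.6 0 -6.1 -1.4; -1 3.5 -0.45 1.2 0 -6.1 -1.4; -1 3.6 -0.4 0.8 0 -6.1 -1.4; -1 3.7 -0.3 0.4 0 -6.1 -1.4"
}}

```text
clock: 18.48
eef_pos: [497.5, 1.3, 181.1]
tool_rot: [3.129, 0.21, 1.467]
force: [0.7, -0.2, -1.7]
width: 16.8
gripper_force: 59.5
```

Emit:
{"name": "move_arm", "arguments": {
  "targets": "-1 3.7 -0.2 0 0 -6 -1.4; -1 0 0 0 0 0 0; -1 0 0 0 0 0 0"
}}

```text
clock: 18.73
eef_pos: [498.8, 43.2, 172.5]
tool_rot: [3.14, 0.298, 1.508]
force: [0.8, -1.7, -1.9]
width: 17.1
gripper_force: 59.5
```

```bash
python3 - <<'E'
from h import *
L,a=lip();print(read_state()["force"])
T=cams.get_image("top");S=cams.get_image("scene");d=np.load("img0.npz")
np.set_printoptions(linewidth=220)
D=cv2.cvtColor(T["color"],cv2.COLOR_RGB2GRAY).astype(int)-cv2.cvtColor(d["T"],cv2.COLOR_RGB2GRAY).astype(int)
print("T diff jar");print(D[198:252:2,402:466:2])
print("tray blobs, moved capsules:");caps(15)
n,l,st,ce=cv2.connectedComponentsWithStats((abs(D)>12).astype(np.uint8))
for i in range(1,n):
    if st[i,4]>12:print(st[i],ce[i].round(1))
E
```

```text
lip [490.632 -88.105 115.775] ypr [-93.577   7.801   0.105] in tray [  71.104 -126.483  111.775] yaw rel -7.176912595569533
[ 0.808 -1.671 -1.853]
T diff jar
[[ 17  16  14  15  15  18  17  16  14  18  17  17  15  15  15  12  17  16  17  15  17  17  17  16  16  16  15  16  17  16  16  15]
 [ 18  17  15  18  17  16  16  15  17  16  17  18  16  16  16  17  16  15  15  17  17  16  16  14  16  16  15  14  16  15  16  14]
 [ 17  16  16  16  14  17  15  16  16  16  17  17  16  14  16  15  14  17  15  15  14  17  15  16  17  16  17  15  15  18  17  15]
 [ 17  13  17  16  17  16  16  18  18  14  16  12  14  11  11  12  13  11  12  12  13  11  13  14  15  15  16  16  17  15  16  15]
 [ 17  17  19  16  13  16  16  13  16  14  13  14  13  12  13  13  11  11  13   8  12   9  13  14  15  16  17  15  16  16  16  16]
 [ 16  16  16  18  16  17  14  14  13  12  15  14  16  14  13  15  15  12  12  12  12  11  11  11  12  16  16  13  17  14  16  15]
 [ 18  16  19  15  15  13  13  13  14  13  14  15  16  15  15  16  16  15  13  15  11  12  10  11  14  14  16  14  15  15  17  18]
 [ 16  16  18  16  15  12
[... 2673 characters left out ...]
3   0.131] in tray [  82.113 -129.665  113.154] yaw rel -8.26463795906669
[     0      0    560    420 169872] [287.6 250.8]
[553   0   7   9  27] [556.9   3.4]
[554  10   6   5  14] [557.4  12.3]
[293  71 100  11 328] [339.8  75.6]
[202  75  90   9 253] [246.6  78.8]
[310 170  10  10  67] [314.7 174.5]
[326 170   9  10  68] [330.  174.5]
[295 172  10   9  68] [299.6 175.6]
[436 217   9  11  33] [439.1 223.8]
[ 92 230   5   7  13] [ 94.1 232.8]
[ 23 303   7   8  14] [ 26.3 306.4]
[  4 306   8   8  16] [  6.5 308.9]
[ 31 309   6   7  15] [ 33.6 312.3]
[ 34 312   8  14  33] [ 38.  318.4]
[ 19 317   9   6  18] [ 23.8 319.8]
[  1 327   4   8  13] [  2.7 330.4]
[ 26 331  11   6  21] [ 31.8 334.1]
```

Three capsule rings show inside the jar at about (418,225), (440,220) and (438,233), the tray is empty, and the jar outline hasn't moved. Now I lay the scoop down.

```bash
python3 - <<'E'
from h import *
P,R=pose((486,10,70),-93,0);P2,R2=pose((485,20,14),-93,0)
plan([(P,R,35),(P2,R2,20)],g=-1)
E
```

```text
-1 3.23 -0.38 0.69 -0.1 -1.9 -0.4; -1 3.25 -0.36 0.59 -0.1 -1.9 -0.4; -1 3.27 -0.33 0.47 -0.1 -1.9 -0.4; -1 3.28 -0.31 0.37 -0.2 -1.9 -0.4; -1 1.09 -0.05 1.55 0 0 -0
-1 1.09 -0.05 1.55 0 0 -0; -1 1.09 -0.06 1.56 0 0 -0
7 [492.192 157.843  52.271]
```

Emit:
{"name": "move_arm", "arguments": {
  "targets": "-1 3.2 -0.35 0.7 0 -1.9 -0.4; -1 3.2 -0.35 0.6 0 -1.9 -0.4; -1 3.2 -0.3 0.5 0 -1.9 -0.4; -1 3.3 -0.3 0.4 0 -1.9 -0.4; -1 0 0 0 0 0 0"
}}

```text
clock: 19.3
eef_pos: [492.9, 153.8, 103.8]
tool_rot: [-3.128, 0.428, 1.526]
force: [0.7, 1.3, -1.5]
width: 17.1
gripper_force: 59.5
```

Emit:
{"name": "move_arm", "arguments": {
  "targets": "-1 0.8 0 1.2 0 0 0; -1 0.8 0 1.2 0 0 0; -1 0.5 0 0.8 0 0 0; -1 0 0 0 0 0 0; -1 0 0 0 0 0 0"
}}

```text
clock: 19.72
eef_pos: [494.1, 150.4, 69.3]
tool_rot: [-3.131, 0.436, 1.517]
force: [-0.0, -0.2, -1.6]
width: 17.0
gripper_force: 59.4
```

```bash
python3 - <<'E'
from h import *
print(read_state()["force"]);L,a=lip()
P,R=pose((L[0],20,6),-93,0);P2,R2=pose((L[0],20,0),-93,0)
plan([(P,R,20),(P2,R2,2)],g=-1)
S=cams.get_image("scene");C=cv2.cvtColor(S["color"],cv2.COLOR_RGB2GRAY)
E
```

```text
[-0.021 -0.229 -1.575]
lip [485.725  12.539  31.212] ypr [-93.315  -0.104  -0.527] in tray [ -29.65  -125.06    27.212] yaw rel -6.914943350099762
-1 0.86 -0.07 0.98 -0.3 0.1 -0; -1 0.86 -0.07 0.97 -0.3 0 -0.1; -1 0.09 0 0.18 -0 0 0; -1 0.08 0 0.18 -0 0 0; -1 0.09 0 0.19 -0 0 0
5 [492.91  157.844  38.252]
```

Emit:
{"name": "move_arm", "arguments": {
  "targets": "-1 0.6 0 1 -0.3 0 0; -1 0.6 0 1 -0.2 0 0; -1 0.15 0 0.3 0 0 0; -1 0 0 0 0 0 0; -1 0 0 0 0 0 0"
}}

```text
clock: 20.18
eef_pos: [493.8, 154.8, 42.6]
tool_rot: [-3.14, 0.436, 1.52]
force: [-0.8, -0.0, -0.2]
width: 16.7
gripper_force: 59.4
```

Emit:
{"name": "move_arm", "arguments": {
  "targets": "-1 0.07 0 0.14 0 0 0; -1 0.07 0 0.14 0 0 0; -1 0 0 0 0 0 0"
}}

```text
clock: 20.43
eef_pos: [494.2, 155.0, 39.8]
tool_rot: [-3.141, 0.435, 1.519]
force: [1.0, -0.1, -1.0]
width: 17.0
gripper_force: 59.4
```

```bash
python3 - <<'E'
from h import *
s=read_state();print(s["force"],s["torque"]);L,a=lip()
E
```

```text
[ 0.957 -0.104 -0.955] [ 0.645 -0.044 -0.053]
lip [487.111  17.178   1.596] ypr [-92.951  -0.022  -0.012] in tray [ -34.193 -123.386   -2.404] yaw rel -6.551162784905102
```

Emit:
{"name": "move_arm", "arguments": {
  "targets": "-1 0.06 0 0.12 0 0 0; -1 0.06 0 0.12 0 0 0; -1 0 0 0 0 0 0; -1 0 0 0 0 0 0"
}}

```text
clock: 20.77
eef_pos: [494.1, 155.0, 37.1]
tool_rot: [-3.141, 0.435, 1.52]
force: [0.6, 0.3, -0.8]
width: 16.7
gripper_force: 59.4
```

```bash
python3 - <<'E'
from h import *
s=read_state();print(s["force"],s["torque"]);L,a=lip()
E
```

```text
[ 0.558  0.272 -0.823] [ 0.635 -0.065 -0.01 ]
lip [487.015  17.17   -1.072] ypr [-92.949  -0.033  -0.027] in tray [ -34.191 -123.482   -5.072] yaw rel -6.549426019698757
```

Emit:
{"name": "move_arm", "arguments": {
  "targets": "-1 0.06 0 0.12 0 0 0; -1 0.06 0 0.12 0 0 0; -1 0 0 0 0 0 0; -1 0 0 0 0 0 0"
}}

```text
clock: 21.1
eef_pos: [494.3, 155.3, 35.3]
tool_rot: [3.141, 0.436, 1.519]
force: [-1.1, 1.6, 5.3]
width: 17.3
gripper_force: 60.6
```

```bash
python3 - <<'E'
from h import *
s=read_state();print(s["force"],s["torque"]);L,a=lip()
S=cams.get_image("scene");T=cams.get_image("top")
cv2.imwrite("pics/last.png",S["color"][:,:,::-1])
g=cv2.cvtColor(S["color"],cv2.COLOR_RGB2GRAY);u,v=proj(S,[487,61,0])[0].astype(int);print(u,v)
np.set_printoptions(linewidth=250);print(g[v-22:v+20:2,u-34:u+40:2])
E
```

```text
[-1.13   1.611  5.315] [ 0.033  0.152 -0.141]
lip [487.254  17.408  -2.824] ypr [-92.939  -0.066   0.013] in tray [ -34.413 -123.229   -6.824] yaw rel -6.538552034263162
266 224
[[ 78  75  66  67  95 129 142 155 156 153 155 156 150 151 150 149 151 149 149 147 148 147 148 148 150 147 149 148 148 149 152  90  33  31  39  51  32]
 [129 119 136 153 153 150 153 154 156 153 153 152 148 153 150 150 150 151 151 148 150 145 133 148 149 148 150 151 150 142  96  35  32  32  54  40  32]
 [153 150 150 152 151 153 153 152 155 152 152 151 152 153 152 152 149 138 118 101  81  62  56 122 152 152 154 144  96  48  32  32  32  41  51  31  30]
 [148 148 150 152 154 150 148 152 154 152 151 151 151 145 103  86  68  56  52  50  51  52  51  74 153 141  98  49  33  32  32  31  30  55  38  32  32]
 [154 150 152 151 149 151 150 153 152 151 152 151 123  71  50  51  51  52  52  51  51  51  53  56  81  48  32  32  33  31  29  27  49  50  32  30  57]
 [153 151 149 149 149 151 154 151 150 150 146 103  57  50  58  51  51  51  52  52  50  50  52  52  38  44  32  30  29  29  50 130 153 132 126 129 140]
 [149 148 150 14
[... 1549 characters left out ...]
95  96  86 129 136 145 155 154 155 157 158 156 150 153 123  87  58  44  40  41  41  42  46  50]
 [148 147 144 146 147 149 147 146 146 149 150 152 138 151 150 148 151 150 149 150 149 152 157 153 133 104  74  47  41  39  41  41  41  56  69  75  71]
 [148 150 149 146 147 149 147 149 146 150 148 154 151 152 150 151 153 150 153 153 157 151 123  82  53  44  40  41  40  41  52  67  74  74  75  75  75]
 [148 147 150 149 150 148 149 151 145 148 148 148 145 148 151 149 153 153 154 129 103  64  46  41  41  38  40  45  57  71  75  74  75  76  75  75  75]
 [147 148 149 148 148 148 151 150 147 149 153 151 149 153 154 151 145 105  78  54  40  40  41  41  41  51  66  75  75  76  74  76  76  75  75  75  75]]
```

Emit:
{"name": "move_arm", "arguments": {
  "targets": "-0.6 0 0 0 0 0 0; 0 0 0 0 0 0 0; 1 0 0 0 0 0 0; 1 0 0 0 0 0 0; 1 0 0 0 0 0 0"
}}

```text
clock: 21.62
eef_pos: [494.1, 155.0, 34.4]
tool_rot: [-3.141, 0.435, 1.519]
force: [-0.0, 0.7, -0.0]
width: 64.7
gripper_force: 0.0
```

Emit:
{"name": "move_arm", "arguments": {
  "targets": "1 0 0 0 0 0 0; 1 0 0 -1.5 0 0 0; 1 0 0 -3 0 0 0; 1 0 0 -3.5 0 0 0; 1 0 0 -3.5 0 0 0"
}}

```text
clock: 22.03
eef_pos: [496.1, 203.4, 139.6]
tool_rot: [-3.139, 0.436, 1.52]
force: [1.3, 0.8, -0.9]
width: 85.5
gripper_force: 0.0
```

Emit:
{"name": "move_arm", "arguments": {
  "targets": "1 -1 0 -2 0 0 0; 1 -1 0 -2 0 0 0; 1 0 0 0 0 0 0; 1 0 0 0 0 0 0; 1 0 0 0 0 0 0"
}}

```text
clock: 22.45
eef_pos: [496.2, 201.8, 182.9]
tool_rot: [-3.14, 0.436, 1.52]
force: [-0.4, -0.9, -0.1]
width: 85.6
gripper_force: 0.0
```

```bash
python3 - <<'E'
from h import *
d=np.load("img0.npz");T=cams.get_image("top");S=cams.get_image("scene");np.set_printoptions(linewidth=250)
g=cv2.cvtColor(S["color"],cv2.COLOR_RGB2GRAY);u,v=266,224
print(g[v-22:v+14:2,u-20:u+40:2])
for nm,A in(("T",T),("S",S)):
    D=cv2.cvtColor(A["color"],cv2.COLOR_RGB2GRAY).astype(int)-cv2.cvtColor(d[nm],cv2.COLOR_RGB2GRAY).astype(int)
    D-=int(np.median(D));n,l,st,ce=cv2.connectedComponentsWithStats((abs(D)>14).astype(np.uint8))
    print(nm,[(list(map(int,st[i])),) for i in range(1,n) if st[i,4]>12])
print(read_state()["force"])
E
```

```text
[[153 155 151 154 154 149 150 150 147 150 148 147 146 145 146 147 146 149 146 148 146 147 150 149 107  54  35  35  35  34]
 [153 154 152 153 151 148 153 150 149 149 149 149 148 149 145 138 149 147 146 148 152 147 107  53  32  34  35  34  33  30]
 [150 153 152 151 150 151 152 151 151 149 148 136 108  84  63  72 134 151 151 154 109  54  33  34  35  34  33  31  52 126]
 [151 154 151 149 150 150 149 135 112  89  64  56  51  51  51  52 101 155 139  84  35  34  33  33  32  31  43  89 151 148]
 [152 151 150 152 149 142  83  55  51  50  52  51  51  52  51  53  62  87  36  33  35  34  33  30  36  86 135 149 149 147]
 [151 149 149 150 122  66  50  52  51  52  51  51  52  52  51  53  50  55  34  33  32  29  35  84 140 152 147 144 150 147]
 [151 148 149 123  56  51  51  51  51  51  50  51  50  52  63  62  52  42  56  30  33  84 135 150 152 150 151 147 149 148]
 [150 152 151 145  54  51  51  52  51  52  58  77  95  99 107 100  54  50  70  53 128 152 150 147 148 145 146 146 147 147]
 [152 151 147 146  56  51  57  73  92 100 105 106 107 106 107 109  76  51  57 121 154 154 147 146 148 145 148 146 14
[... 1114 characters left out ...]

T [([3, 155, 255, 265, 35429],), ([295, 171, 10, 10, 87],), ([310, 170, 11, 10, 89],), ([325, 170, 11, 10, 90],), ([221, 209, 77, 27, 1282],), ([435, 215, 12, 25, 157],), ([411, 221, 10, 11, 63],)]
S [([132, 0, 80, 74, 1779],), ([196, 0, 13, 28, 222],), ([331, 0, 75, 101, 2674],), ([383, 25, 20, 12, 33],), ([159, 39, 23, 35, 505],), ([205, 51, 3, 9, 13],), ([209, 61, 5, 14, 30],), ([161, 69, 8, 15, 37],), ([187, 73, 7, 16, 34],), ([308, 76, 60, 96, 2419],), ([323, 182, 53, 34, 961],), ([249, 193, 67, 44, 1166],), ([116, 249, 6, 4, 15],), ([140, 248, 10, 10, 72],), ([261, 251, 10, 8, 69],), ([114, 252, 12, 17, 146],), ([247, 256, 11, 8, 72],), ([233, 260, 11, 9, 75],)]
[-0.311 -0.19   0.241]
```

```bash
python3 -c "
from cell import order
print(order.finish_job())"
```

```text
the job is handed in; nothing more can be done
None
```

The job is handed in: camera checks show all three capsules in the jar, which hasn't moved, the scoop released flat and open side up on the cart top, and the lid, tweezers and wax pick undisturbed, after about 22 s of robot time.

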